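# Load the spice tray and push it up its ramp to the stop

## Task

Stand the small metal-lidded spice jar in the empty square well of the wooden tray, setting it down rather than dropping it. Then push the tray up its ramp, over the low ridge and home against the sprung stop at the top, so that its rear edge drops behind the ridge and it stays there pressed against the stop by itself; push slowly and with feeling, because the stop's place is adjustable and its soft pad must be pressed only a few millimetres, never hard in. Leave the other things where they stand and let go of everything.

Things in the scene. Friction and masses are not known exactly. Their poses are not given: they have to be found in the camera images.
- jar_center (a point): Small round glass jar with a grey metal lid and a green filling, 50 mm in diameter, 80 mm tall, 0.13 to 0.25 kg, standing upright and loose on the worktop to the left of the ramp. This point is its centre, 40 mm above its underside; z is its upright axis.
- tray: Open wooden tray, 120 mm long (its x, up the ramp), 0.25-0.42 kg. Base plate 90 mm wide, 5 mm thick, held under the rails' lips: it slides along the ramp only and cannot be lifted out. Walls 4 mm thick (rear 6 mm), 74 mm over their outsides, tops 28 mm above the underside. A small rear compartment; a square well towards the front. Origin: centre of its underside; z square to the ramp.
- tray_well (a point): Centre of the floor of the tray's empty well (68 mm along the ramp x 66 mm across inside, walls 23 mm above this floor): 22 mm in front of the tray's origin, 5 mm above its underside, 82 mm from its rear face.
- tray_push (a point): Middle of the outer face of the tray's rear wall (its low end, towards the robot), which bears a slippery polished steel plate; 60 mm behind the tray's origin, 24 mm above its underside, 4 mm below the wall's top edge. Push here, along the tray's x. Fingers that press hard here can hold the rear edge up by friction: a slight move downwards helps it to drop.
- dock: Fixed wooden ramp, 372 x 116 mm, rising along its x (away from the robot) at 0.12 rad. Origin: on the worktop under the middle of its low end; x level, z up. The deck is 12 mm above the worktop at the low end. Aluminium rails stand 19 mm above the deck, 80 mm clear between their lips. The tray starts about 18 mm up the deck from the low end and slides on the waxed deck at 1 to 5 N.
- stop_pad (a joint): Travel of the black sprung pad (56 x 18 mm, centre 17 mm above the deck) on the stop block, m: 0 free, 0.009 at its end; 1.2 N per mm. Free, it stands 116.5 mm from the ridge's drop, so the tray must push it in 3.5 mm (4.2 N besides the sliding force) to drop behind the ridge, and then holds it at 3.5 mm. Never push it in beyond 6.5 mm (7.8 N).
- wood_lid_jar: Bystander: glass jar with a wooden lid, 69 mm in diameter, 98 mm tall, left of the spice jar. Origin: centre of its underside. Leave it alone.
- ornament: Bystander: little round peach-coloured ornament, 46 mm wide, 36 mm tall, between the ramp and the pan grid. Origin: centre of its underside. Leave it alone.
- seat_low (a point): Point on the middle of the deck, 175 mm up the slope from its low end: the lowest place of the ridge's steep drop. Ridge and stop block are one adjustable piece, clamped 0 to 34 mm up the slope from here; how far is not reported. The ridge is 3 mm high with a 20 mm lead-in; it lifts the tray's front early on, and the last 40 mm slide evenly. Home: the tray's rear edge has dropped behind it.
Not all that is in view belongs to the job. What is shaped like the part that bears jar_center but pink is not meant.

How it is judged:
By the outcome, as a careful person would: the job done as asked, in the order asked, and still so for the second after the job is handed in, with the robot touching nothing.
It also fails if it takes over 67 s, if anything falls off the work surface, if the arm or the gripper's body presses on something with over 40 N, if the wrist force passes 120 N, or if a joint passes its speed limit or range.

## Robot

A 6-joint arm with a two-finger parallel gripper is mounted at the origin on a cart in front of the work surface, level with it; the furniture and walls round the work are solid. World frame = base frame: x ahead of the robot, y to its left, z up, the work surface at z = 0. Lengths are in m, angles in rad, forces in N, time in s.
With the tool pointing down it reaches from about 0.4 to 0.825 m from the base axis. Payload 7 kg.
Tool frame: the origin (TCP) lies where the fingers leave the gripper's body, on its centre line; the fingertips stand 73 mm ahead of it and the grasp point (between the pads) lies 54 mm ahead of it; z points along the fingers, y is the direction in which the jaws open and shut (so a half turn about z gives the same grasp; the last joint's range is limited). The gripper opens to 85 mm and grips with 20 to 120 N. Pads are 22 mm wide; open, the fingers measure 114 mm over their backs; the gripper's body (76 mm by 85 mm) begins 54 mm behind the grasp point. The pads swing forward as they close: fully open they stand 13 mm farther back than shut.
Start: joints at [-0.937, 0.359, 0.012, 0, -1.224, -0.288], TCP at [0.229, -0.635, 0.304] pointing down, gripper open.
Joint ranges: [-3.07, 3.07], [-1.43, 2.12], [-1.02, 1.25], [-3.03, 1.67], [-3.05, -0], [-3.03, 3.03]. Speed limits (rad/s): [2.39, 2.39, 3.01, 3.14, 3.14, 3.14].

## Interface

Orientations are given as a unit quaternion [x, y, z, w].
In Python, from station import bot gives the robot as it stands.
- The arm moves only by the shell command python3 -m pendant 'ROWS' [FORCE]. ROWS is JSON, a list that holds one entry, the list of rows, each a list of 7 numbers: the shift along the tool's x, y, z in mm, then the turn, a rotation vector about the tool's x, y, z in degrees, then the finger opening in mm, from 0 to 85.4. In form: [[[tx, ty, tz, rx, ry, rz, grip], ...]]. A call has 1 to 20 rows; each row is the pose to reach, as a shift and turn from the pose measured when the call began, along the tool's axes at that moment; what a row does not reach only later rows make up. A row lasts 1/10 s, in which the tool goes at most 50 mm and 8.59 degrees, less where a joint would pass 70% of its speed; a pose out of reach is approached as far as the arm can. A call with a gripper value outside its range is refused whole. The fingers move at their own pace and stop on an object; FORCE is the grip in N (left out, the last holds). Time passes only in rows, so rows that repeat a pose let the fingers close. It gives the time, the measured TCP pose, the force and the opening at its end, in the units of the state.
- bot.get_state(): the state, without advancing time (a new reading comes with each control period).
- bot.camera(name): name is "scene" or "side" or "wrist"; returns a dict with "img" (384x512x3 uint8, red, green, blue), "K" (3x3 intrinsics, pixels), "xyz" and "rotation" of the camera in the world; the wrist camera has in their place "tool_from_camera" (4x4, takes a point from camera to tool coordinates, whose origin is the TCP and whose axes are the flange's). Camera axes: x right, y up, looking along -z (the intrinsics and any distortion apply to the point x, -y, -z); pixel columns grow to the right and rows downward; lengths in m; the calibration is good to about 2 mm. A picture is of the moment at which its call begins: read the wrist's pose just before it. There is no depth.
- bot.finish_job(): hands the job in, once; it reports no verdict.
The state is a dict: "clock": time; "q": joint angles; "qd": joint speeds; "joint_efforts": joint torques, N m; "ee_pos": TCP position; "eef_rot": TCP orientation; "ft_force": force on the tool from outside, world axes, zero at the start; "ft_torque": the same for the moment, N m; "gripper_width": finger opening in m.
Only numpy, scipy, OpenCV 4.12 (cv2) and the standard library are available. Lean on these libraries where they do the work, as an engineer would, in place of code of your own. Each camera call takes 0.05 s, during which the arm holds its last target.

## Working session

There is one attempt and no reset: what is moved stays moved. The work goes in short steps, Python scripts to look and compute and a shell command to move; the robot and the scene stay as the last step left them, time stands still between calls to the robot, and variables do not carry over. Pictures are saved under pics/ and viewed, and the job is handed in when it is done.

```bash
ls; mkdir -p pics
python3 - <<'E'
from station import bot
import cv2
s=bot.get_state();print(s)
for n in ("scene","side","wrist"):
    c=bot.camera(n)
    cv2.imwrite(f"pics/{n}0.png",c["img"][:,:,::-1])
    print(n,{k:v for k,v in c.items() if k!="img"})
E
```

```text
pics
{'clock': 0.0, 'q': array([-9.36882719e-01,  3.59427057e-01,  1.10551291e-02, -3.51747952e-04,
       -1.22411316e+00, -2.88115815e-01]), 'qd': array([ 0.00031827,  0.00109705,  0.00047967,  0.00047424, -0.0006059 ,
        0.00054193]), 'joint_efforts': array([-1.52108722e-03, -5.83329713e+01,  2.93414855e+01,  6.93688318e+00,
       -6.08095419e-03,  2.56514886e-05]), 'ee_pos': array([ 0.22866067, -0.63470264,  0.30293569]), 'eef_rot': array([-1.71979673e-01,  9.85100123e-01,  8.29791379e-04, -2.27532860e-04]), 'ft_force': array([ 0.0934462 , -0.12218179,  0.35711694]), 'ft_torque': array([ 0.02726889, -0.00205957, -0.03987704]), 'gripper_width': 0.08545957962719185}
scene {'K': array([[404.5842674 ,   0.        , 253.98135042],
       [  0.        , 404.5842674 , 190.09205239],
       [  0.        ,   0.        ,   1.        ]]), 'xyz': array([0.14986252, 0.75487354, 0.84633933]), 'rotation': array([-0.11871433,  0.36522795,  0.87089767, -0.30668013])}
side {'K': array([[356.69992274,   0.        , 254.05022368],
       [  0.        , 356.69992274, 195.55647582],
       [  0.        ,   0.        ,   1.        ]]), 'xyz': array([ 0.24067316, -0.46092848,  0.54746066]), 'rotation': array([ 0.44692171, -0.12702041, -0.23020929,  0.85506168])}
wrist {'K': array([[276.75665673,   0.        , 251.8765896 ],
       [  0.        , 276.75665673, 192.77645809],
       [  0.        ,   0.        ,   1.        ]]), 'tool_from_camera': array([[ 2.61819810e-05,  9.52446021e-01,  3.04707363e-01,
         7.76624541e-02],
       [ 9.99999927e-01, -1.41047556e-04,  3.54957631e-04,
         3.34294524e-04],
       [ 3.81056212e-04,  3.04707332e-01, -9.52445955e-01,
        -6.94970435e-02],
       [ 0.00000000e+00,  0.00000000e+00,  0.00000000e+00,
         1.00000000e+00]])}
```

View pics/scene0.png

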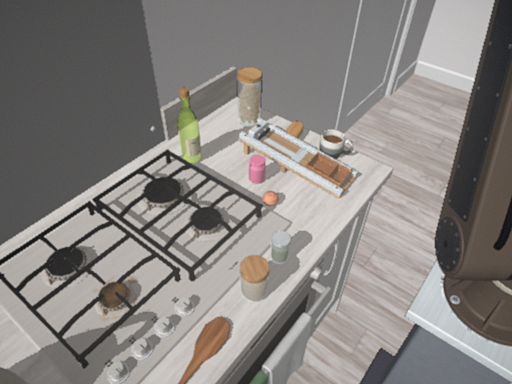

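View pics/side0.png

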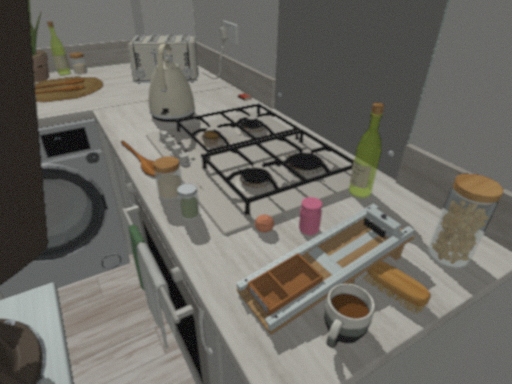

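View pics/wrist0.png

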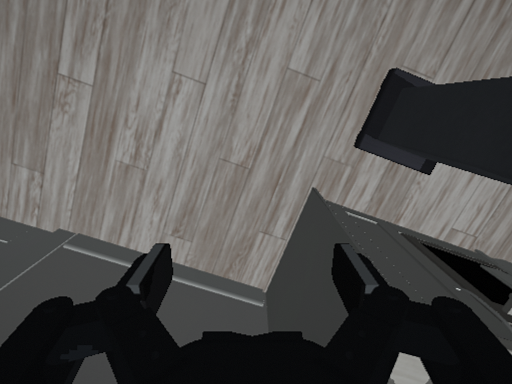

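Candidates, as scene / side pixels:
- Grey-lid green jar at (280,247) / (188,200). It matches the description.
- Pink jar at (258,169) / (311,215). This is the decoy.
- Wood-lid jar at (254,279) / (167,178). This is a bystander.

I'll check the choice in close crops and enlarge the tray.

```bash
cat > h.py <<'E'
import numpy as np, cv2
from scipy.spatial.transform import Rotation as R
from station import bot
def cam(n):
    s=bot.get_state() if n=="wrist" else None
    c=bot.camera(n)
    if n=="wrist":
        T=np.eye(4);T[:3,:3]=R.from_quat(s["eef_rot"]).as_matrix();T[:3,3]=s["ee_pos"]
        W=T@c["tool_from_camera"]; c["R"]=W[:3,:3];c["p"]=W[:3,3]
    else:
        c["R"]=R.from_quat(c["rotation"]).as_matrix();c["p"]=np.array(c["xyz"])
    return c
def ray(c,u,v):
    K=c["K"];d=np.array([(u-K[0,2])/K[0,0],-(v-K[1,2])/K[1,1],-1]);d=c["R"]@d
    return c["p"],d/np.linalg.norm(d)
def onz(c,u,v,z):
    p,d=ray(c,u,v);return p+d*(z-p[2])/d[2]
def proj(c,P):
    q=c["R"].T@(np.array(P)-c["p"]);K=c["K"];return np.array([K[0,2]+K[0,0]*q[0]/-q[2],K[1,2]+K[1,1]*q[1]/q[2]])
def tri(*cu):
    A=np.zeros((3,3));b=np.zeros(3)
    for c,u,v in cu:
        p,d=ray(c,u,v);M=np.eye(3)-np.outer(d,d);A+=M;b+=M@p
    return np.linalg.solve(A,b)
def crop(c,name,x0,y0,x1,y1,k):
    im=c["img"][y0:y1,x0:x1,::-1];cv2.imwrite(f"pics/{name}.png",cv2.resize(im,None,fx=k,fy=k,interpolation=cv2.INTER_CUBIC))
E
python3 - <<'E'
from h import *
s=cam("scene");d=cam("side")
crop(s,"sjar",230,220,330,310,6);crop(d,"djar",140,140,240,230,6)
crop(s,"stray",230,110,370,200,5.5);crop(d,"dtray",230,200,430,330,4)
E
```

```text
(no output)
```

View pics/sjar.png

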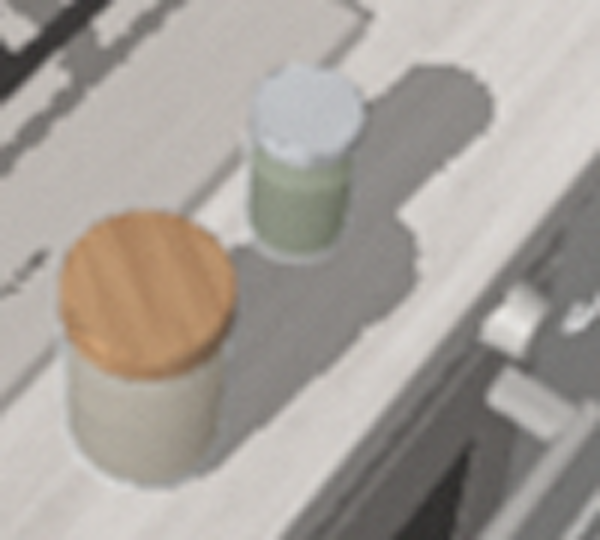

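View pics/djar.png

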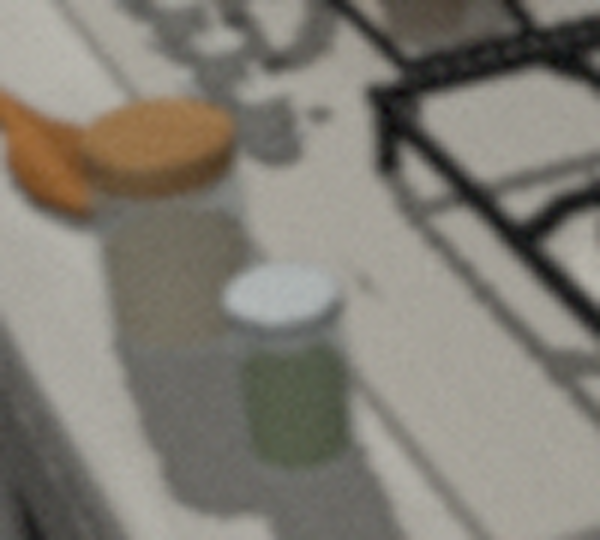

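View pics/stray.png

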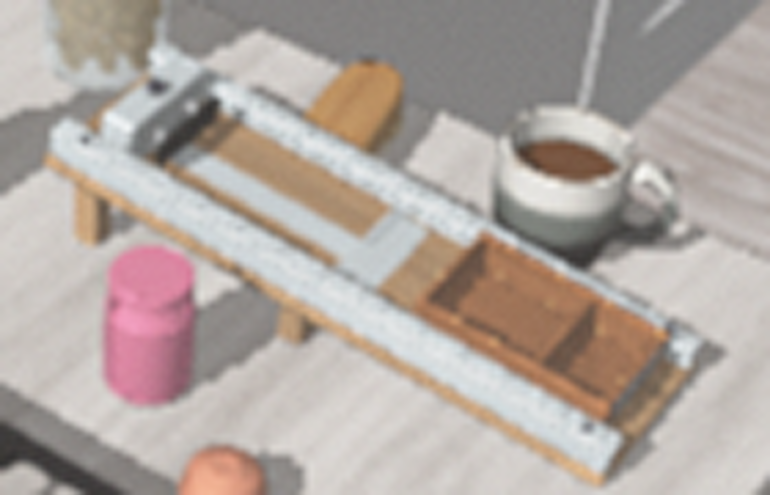

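View pics/dtray.png

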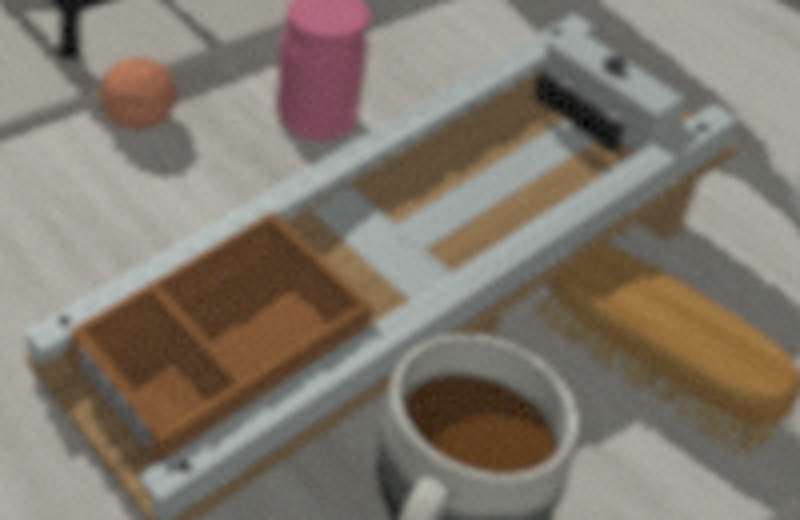

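Run:
```python
from h import *
s=cam("scene");d=cam("side")
S=lambda x,y,ox,oy,k:(ox+x/k-.5+.5/k,oy+y/k-.5+.5/k)
a=S(308,107,230,220,6);b=S(283,294,140,140,6)
print("jar tri",tri((s,*a),(d,*b)),onz(s,*a,.08),onz(d,*b,.08))
a=S(296,205,230,220,6)
print("pink lid",tri((s,*S(151,270,230,110,5.5)),(d,*S(328,12,230,200,4))))
print("orn",tri((s,*S(222,480,230,110,5.5)),(d,*S(137,92,230,200,4))))
print("wood",onz(s,*S(148,285,230,220,6),.098),onz(d,*S(158,135,140,140,6),.098))
C={}
for n,p,q in [("RL",(607,415),(80,335)),("FL",(430,294),(275,217)),("FR",(482,236),(368,305)),("RR",(668,332),(155,450)),
  ("railLlow",(608,455),(33,345)),("railRlow",(692,345),(165,490)),("railLhi",(62,125),(572,18)),("railRhi",(165,45),(728,110))]:
    a=S(*p,230,110,5.5);b=S(*q,230,200,4)
    P=tri((s,*a),(d,*b));C[n]=P;print(n,P.round(4),np.round(proj(s,P)-a,1),np.round(proj(d,P)-b,1))
print("len",np.linalg.norm(C["RL"]-C["FL"]),np.linalg.norm(C["RR"]-C["FR"]),"wid",np.linalg.norm(C["RL"]-C["RR"]),np.linalg.norm(C["FL"]-C["FR"]))
m=sum(C[k] for k in("RL","FL","FR","RR"))/4;v=C["FL"]+C["FR"]-C["RL"]-C["RR"]
print("centre",m,"yaw",np.degrees(np.arctan2(v[1],v[0])),"pitch",np.arctan2(v[2],np.hypot(v[0],v[1])))
v=C["railLhi"]+C["railRhi"]-C["railLlow"]-C["railRlow"]
print("rail yaw",np.degrees(np.arctan2(v[1],v[0])),np.linalg.norm(v)/2)
```

```text
jar tri [0.46724118 0.226927   0.07785989] [0.46765011 0.22803638 0.08      ] [0.46488723 0.22312872 0.08      ]
pink lid [0.69109994 0.03456909 0.07821228]
orn [0.59989693 0.08808537 0.0196741 ]
wood [0.45734893 0.34502156 0.098     ] [0.45578053 0.33769875 0.098     ]
RL [ 0.4676 -0.0686  0.0346] [-0.3 -0.3] [-0.6  0.4]
FL [ 0.5796 -0.0676  0.0565] [-0. -0.] [-0.  0.]
FR [ 0.5861 -0.1322  0.0521] [0.1 0.1] [ 0.1 -0.1]
RR [ 0.4676 -0.1412  0.0382] [0.9 0.9] [ 1.8 -1.4]
railLlow [ 0.4535 -0.0531  0.0229] [0.4 0.4] [ 0.6 -0.5]
railRlow [ 0.4609 -0.1544  0.027 ] [-0.1 -0.1] [-0.1  0.1]
railLhi [ 0.8109 -0.0357  0.0756] [0.2 0.5] [ 0.6 -0.5]
railRhi [ 0.8163 -0.137   0.0767] [-0.1 -0.2] [-0.2  0.2]
len 0.11415548852403688 0.11959192028682877 wid 0.07271015669361262 0.06513885159661535
centre [ 0.52521784 -0.10240363  0.04533129] yaw 2.4904255100646386 pitch 0.15370041210403998
rail yaw 2.797835837310479 0.3604510219372059
```

The crops confirm the jar at scene (280,247): grey lid, green filling. I'll move above the tray for a wrist look.

```bash
python3 -m pendant '[[[-30,26,2,0,0,2,60],[-62,54,3,0,0,4,60],[-95,83,5,0,0,6,60],[-128,112,6,0,0,8,60],[-162,142,8,0,0,10,60],[-196,172,10,0,0,12,60],[-230,202,12,0,0,14,60],[-264,232,14,0,0,15,60],[-298,262,16,0,0,16,60],[-332,291,18,0,0,17,60],[-366,320,20,0,0,17,60],[-400,350,22,0,0,17,60],[-430,377,23,0,0,17,60],[-460,403,23,0,0,17,60],[-460,403,23,0,0,17,60],[-460,403,23,0,0,17,60],[-460,403,23,0,0,17,60]]]'
python3 - <<'E'
from h import *
c=cam("wrist");cv2.imwrite("pics/w1.png",c["img"][:,:,::-1]);import pickle;pickle.dump(c,open("w1.pkl","wb"))
s=bot.get_state();print(s["clock"],s["ee_pos"],s["eef_rot"],s["ft_force"],s["gripper_width"])
E
```

```text
clock: 2.05
ee_pos: [0.5246, -0.1002, 0.2808]
eef_rot: [-0.024, 1.0, 0.0, -0.0]
ft_force: [-0.1, -0.1, -1.4]
gripper_width: 0.06
2.1 [ 0.52447986 -0.10054778  0.28086722] [-2.41213907e-02  9.99709014e-01  1.75715400e-04 -1.24341952e-04] [-0.43591962 -0.50139633  0.37457866] 0.06004753570199996
```

View pics/w1.png

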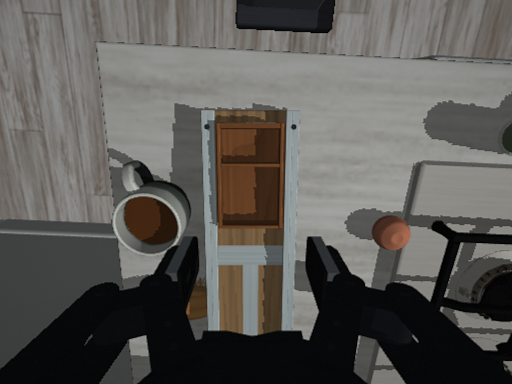

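Wrist view: tray at columns 216-285, rows 123-229; the larger cell (rows 165-225) is the well. Rails are at columns 207 and 293.

Run:
```python
import pickle;from h import *
c=pickle.load(open("w1.pkl","rb"));crop(c,"w1c",195,100,310,240,4.2)
```

```text
(no output)
```

View pics/w1c.png

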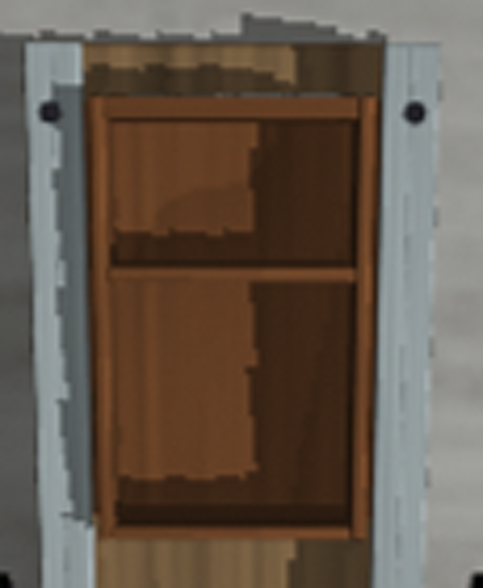

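```bash
cat > tray.py <<'E'
import pickle;from h import *
c=pickle.load(open("w1.pkl","rb"))
S=lambda x,y:(195+x/4.2-.38,100+y/4.2-.38)
rl=[onz(c,*S(27,43),.0308),onz(c,*S(440,43),.0308)]
print("rail low",rl)
mid=(rl[0]+rl[1])/2; ox=mid[0]+.019*np.sin(.12)
def onramp(u,v,h,yaw):
    p,d=ray(c,u,v); n=np.array([-np.sin(.12)*np.cos(yaw),-np.sin(.12)*np.sin(yaw),np.cos(.12)])
    P0=np.array([ox,mid[1],.012])+n*h
    return p+d*(n@(P0-p))/(n@d)
yaw=np.radians(2.8)
for it in range(3):
    Cs=[onramp(*S(*q),.028,yaw) for q in [(90,97),(380,96),(97,538),(366,538)]]
    v=Cs[2]+Cs[3]-Cs[0]-Cs[1];yaw=np.arctan2(v[1],v[0])
r0=[onramp(*S(*q),.019,yaw) for q in[(27,43),(440,43),(42,580),(432,580)]]
print("rails",np.array(r0).round(4)); e=r0[2]+r0[3]-r0[0]-r0[1];print("railyaw",np.degrees(np.arctan2(e[1],e[0])))
print(np.array(Cs).round(4),"yaw",np.degrees(yaw),"len",np.linalg.norm(v)/2,"w",np.linalg.norm(Cs[0]-Cs[1]),np.linalg.norm(Cs[2]-Cs[3]))
m=sum(Cs)/4; X=np.array([np.cos(.12)*np.cos(yaw),np.cos(.12)*np.sin(yaw),np.sin(.12)]);n=np.array([-np.sin(.12)*np.cos(yaw),-np.sin(.12)*np.sin(yaw),np.cos(.12)])
print("top centre",m,"well floor",m-n*.023+X*.022,"push",m-n*.004-X*.06,"X",X,"n",n)
d0=np.array([ox,mid[1],.012]);print("dock",d0,"rear face s",(m-d0)@X-.06,"tray axis lateral",)
E
python3 tray.py
```

```text
rail low [array([ 0.45546416, -0.15951286,  0.0308    ]), array([ 0.45014484, -0.05087667,  0.0308    ])]
rails [[ 0.4555 -0.1595  0.0309]
 [ 0.4501 -0.0509  0.0308]
 [ 0.6028 -0.1531  0.0487]
 [ 0.5974 -0.0412  0.0486]]
railyaw 3.1283463054372853
[[ 0.4677 -0.1415  0.0416]
 [ 0.4638 -0.0668  0.0414]
 [ 0.5855 -0.1367  0.0558]
 [ 0.5819 -0.0622  0.0557]] yaw 2.281739534117336 len 0.11886038149013883 w 0.07482075604666959 0.07457841923110563
top centre [ 0.52475355 -0.10178405  0.04861384] well floor [ 0.54932922 -0.10080483  0.02841291] push [ 0.46571073 -0.10413661  0.03745987] X [0.99202147 0.03952703 0.11971221] n [-0.11961729 -0.00476614  0.99280864]
dock [ 0.45507903 -0.10519477  0.012     ] rear face s 0.013636552023540943 tray axis lateral
```

```bash
python3 -m pendant '[[[4,30,0,0,0,0,70],[8,70,2,0,0,0,70],[14,112,5,0,0,0,70],[20,155,8,0,0,0,70],[25,200,12,0,0,0,70],[31,245,16,0,0,0,70],[37,290,20,0,0,0,70],[42,330,20,0,0,0,70],[42,330,20,0,0,0,70],[42,330,20,0,0,0,70]]]'
python3 - <<'E'
from h import *
c=cam("wrist");cv2.imwrite("pics/w2.png",c["img"][:,:,::-1]);import pickle;pickle.dump(c,open("w2.pkl","wb"))
s=bot.get_state();print(s["clock"],s["ee_pos"],s["eef_rot"],s["ft_force"],s["gripper_width"])
E
```

```text
clock: 3.1
ee_pos: [0.4665, 0.227, 0.2609]
eef_rot: [-0.024, 1.0, 0.0, -0.0]
ft_force: [-0.8, 0.3, 0.0]
gripper_width: 0.0704
3.15 [0.46658643 0.22626876 0.26097479] [-2.39432794e-02  9.99713290e-01  8.49695574e-05 -2.24514870e-04] [ 0.49213103 -0.05563295  0.52937532] 0.06977041013473975
```

View pics/w2.png

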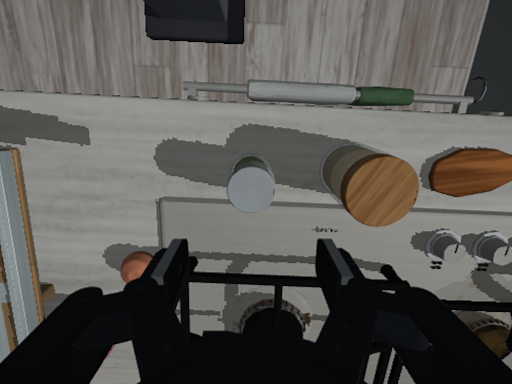

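The jar lid is a grey circle at about (251,187). The wood-lid jar is at (380,188).

Run:
```python
import pickle;from h import *
c=pickle.load(open("w2.pkl","rb"))
im=c["img"].astype(int);roi=im[150:220,215:290]
m=((roi[:,:,2]-roi[:,:,0]>6)&(roi.mean(2)>75)).astype(np.uint8)
n,l,st,ce=cv2.connectedComponentsWithStats(m);i=1+np.argmax(st[1:,4]);print(st[i],ce[i]+[215,150])
cs,_=cv2.findContours((l==i).astype(np.uint8),0,1);k=cv2.convexHull(max(cs,key=len));(x,y),r=cv2.minEnclosingCircle(k);print(x+215,y+150,r,cv2.fitEllipse(k))
print(onz(c,x+215,y+150,.08)); 
a=onz(c,x+215-r,y+150,.08);b=onz(c,x+215+r,y+150,.08);print("dia",np.linalg.norm(a-b))
print("wood",onz(c,380,188,.098))
crop(c,"w2c",200,140,300,220,6)
```

```text
[  12   17   48   46 1713] [250.84296556 189.31056626]
250.65217208862305 189.0 23.736679077148438 ((35.85335922241211, 39.307899475097656), (45.59159851074219, 47.46048355102539), 76.23322296142578)
[0.46504547 0.22610924 0.08      ]
dia 0.044909986483702
wood [0.45310073 0.33918258 0.098     ]
```

View pics/w2c.png

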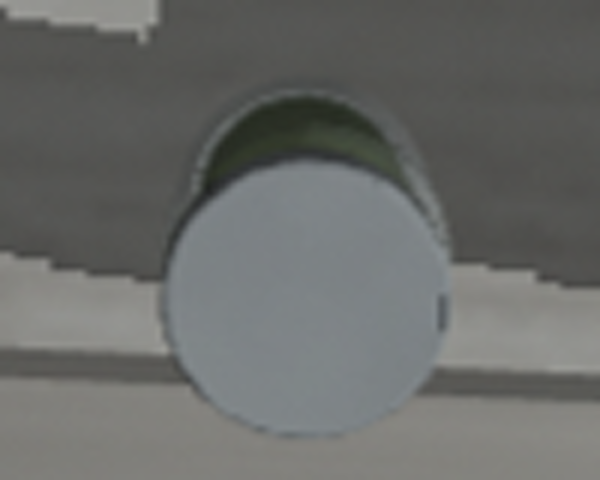

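```bash
python3 -m pendant '[[[0,0,20,0,0,0,72],[0,0,60,0,0,0,72],[0,0,100,0,0,0,72],[0,0,130,0,0,0,72],[0,0,150,0,0,0,72],[0,0,157,0,0,0,72],[0,0,157,0,0,0,72],[0,0,157,0,0,0,72],[0,0,157,0,0,0,60],[0,0,157,0,0,0,50],[0,0,157,0,0,0,42],[0,0,157,0,0,0,42],[0,0,157,0,0,0,42],[0,0,157,0,0,0,42]]]' 40
python3 - <<'E'
from h import *
c=cam("wrist");cv2.imwrite("pics/w3.png",c["img"][:,:,::-1])
E
```

```text
clock: 4.55
ee_pos: [0.4669, 0.2265, 0.1053]
eef_rot: [-0.024, 1.0, 0.0, 0.0]
ft_force: [-0.2, -2.7, 7.1]
gripper_width: 0.0478
```

View pics/w3.png

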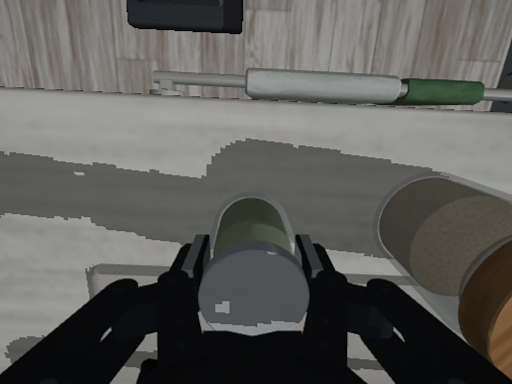

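```bash
python3 -m pendant '[[[0,0,-10,0,0,0,42],[0,0,-35,0,0,0,42],[0,0,-70,0,0,0,42],[0,0,-105,0,0,0,42],[0,-15,-130,0,0,0,42],[-3,-45,-140,0,-1,0,42],[-8,-80,-140,0,-2,0,42],[-14,-120,-140,0,-3,0,42],[-20,-160,-140,0,-4,0,42],[-26,-200,-138,0,-5,0,42],[-32,-240,-132,0,-6,0,42],[-38,-275,-125,0,-6.9,0,42],[-43,-305,-115,0,-6.9,0,42],[-46,-322,-108,0,-6.9,0,42],[-47,-331,-105,0,-6.9,0,42],[-47,-331,-105,0,-6.9,0,42],[-47,-331,-105,0,-6.9,0,42]]]'
python3 - <<'E'
from h import *
c=cam("wrist");cv2.imwrite("pics/w4.png",c["img"][:,:,::-1])
c=cam("side");crop(c,"s4",210,120,430,340,2.7)
s=bot.get_state();T=R.from_quat(s["eef_rot"]).as_matrix();print(s["clock"],s["ee_pos"],T.round(4).tolist(),s["ft_force"],s["gripper_width"])
F=np.array([0.5495,-0.101,0.0285]);n=-T[:,2]
print("tool-frame delta mm to seat (jar underside at floor)",T.T@(F+n*.1053-s["ee_pos"])*1000)
E
```

```text
clock: 6.3
ee_pos: [0.5298, -0.1016, 0.2105]
eef_rot: [-0.024, 0.998, 0.002, 0.061]
ft_force: [0.1, -0.5, -1.8]
gripper_width: 0.0473
6.4 [ 0.52986837 -0.10116031  0.21061259] [[-0.9913, -0.0494, 0.1217], [-0.0489, 0.9988, 0.0071], [-0.1219, 0.0011, -0.9925]] [ 0.04595996  0.72068848 -1.90604308] 0.04733679919706128
tool-frame delta mm to seat (jar underside at floor) [ 2.72940331 -1.00027238 77.84467113]
```

View pics/w4.png

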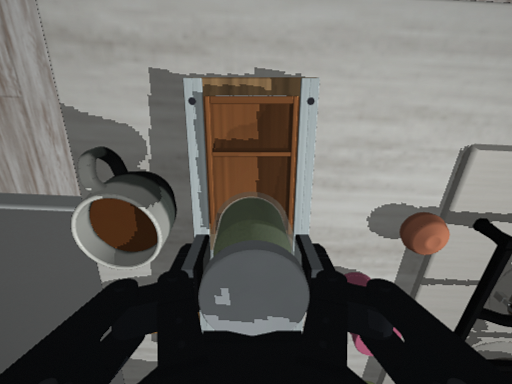

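View pics/s4.png

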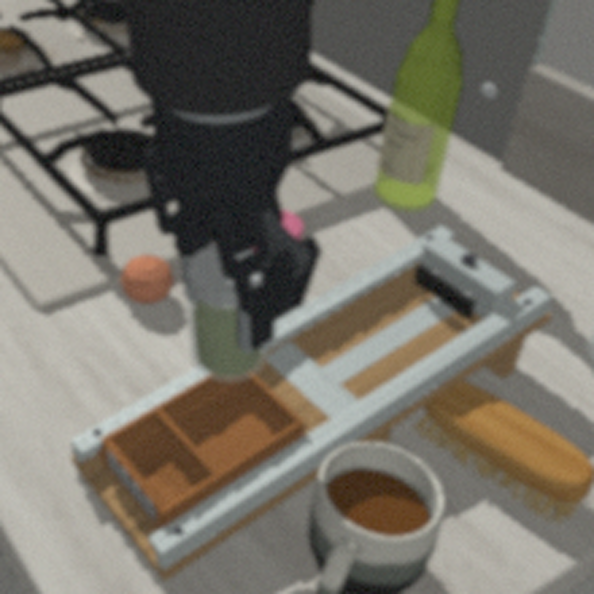

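```bash
python3 -m pendant '[[[1,0,15,0,0,0,42],[2,-1,35,0,0,0,42],[2.7,-1,55,0,0,0,42],[2.7,-1,65,0,0,0,42],[2.7,-1,70,0,0,0,42],[2.7,-1,70,0,0,0,42],[2.7,-1,70,0,0,0,42]]]'
python3 - <<'E'
from h import *
c=cam("wrist");cv2.imwrite("pics/w5.png",c["img"][:,:,::-1])
c=cam("side");crop(c,"s5",230,200,370,330,4.4)
c=cam("scene");crop(c,"c5",260,100,370,200,5.5)
s=bot.get_state();print(s["clock"],s["ee_pos"],s["ft_force"],s["ft_torque"])
E
```

```text
clock: 7.1
ee_pos: [0.5363, -0.1016, 0.1416]
eef_rot: [-0.025, 0.998, 0.002, 0.062]
ft_force: [-0.3, -0.1, -1.9]
gripper_width: 0.0475
7.25 [ 0.53614528 -0.10175253  0.14164295] [ 0.45774481 -0.0062898  -1.96536655] [-0.0984186   0.43851367 -0.02334068]
```

View pics/w5.png

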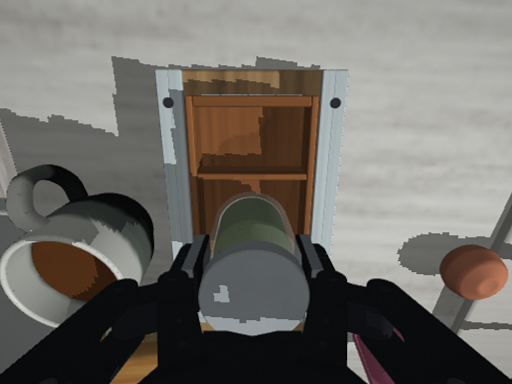

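View pics/s5.png

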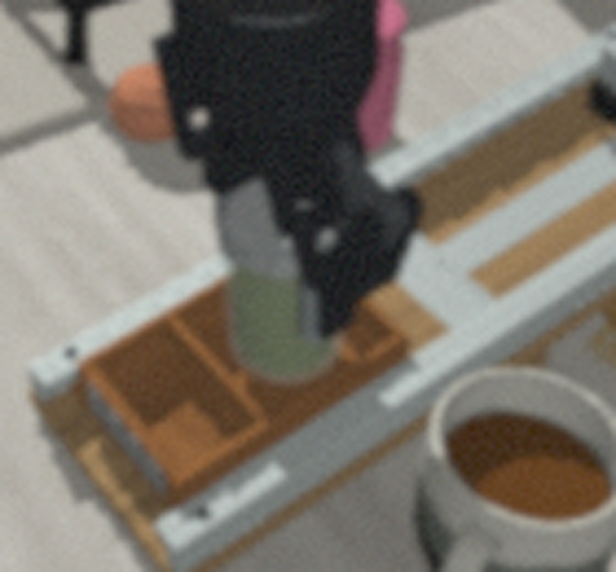

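View pics/c5.png

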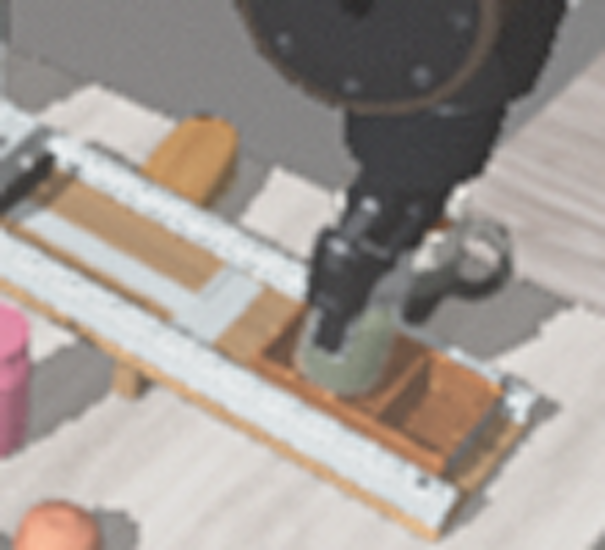

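The jar sits inside the well outline and is clear of its walls in all three views. I'll lower it the last millimetres, watching the force.

```bash
python3 -m pendant '[[[0,0,1.5,0,0,0,42],[0,0,3,0,0,0,42],[0,0,4,0,0,0,42],[0,0,5,0,0,0,42],[0,0,6,0,0,0,42],[0,0,6,0,0,0,42]]]'
python3 -m pendant '[[[0,0,0.5,0,0,0,42],[0,0,1,0,0,0,42],[0,0,1,0,0,0,42]]]'
python3 -m pendant '[[[0,0,0.5,0,0,0,42],[0,0,1,0,0,0,42],[0,0,1,0,0,0,42]]]'
```

```text
clock: 7.85
ee_pos: [0.5368, -0.1017, 0.1355]
eef_rot: [-0.025, 0.998, 0.002, 0.062]
ft_force: [-0.2, 0.4, -1.6]
gripper_width: 0.0476
clock: 8.15
ee_pos: [0.5369, -0.1017, 0.1344]
eef_rot: [-0.025, 0.998, 0.002, 0.062]
ft_force: [-0.4, 0.2, -1.3]
gripper_width: 0.0477
clock: 8.45
ee_pos: [0.537, -0.1017, 0.1333]
eef_rot: [-0.025, 0.998, 0.002, 0.061]
ft_force: [0.3, -0.4, -2.7]
gripper_width: 0.0475
```

```bash
for i in 1 2; do python3 -m pendant '[[[0,0,0.6,0,0,0,42],[0,0,0.6,0,0,0,42]]]' | grep -E "ee_pos|force"; done
```

```text
ee_pos: [0.5372, -0.1017, 0.1333]
ft_force: [-2.0, 0.5, 3.5]
ee_pos: [0.5372, -0.1017, 0.1333]
ft_force: [-3.3, 0.2, 6.2]
```

Contact is felt, from -1.9 N to +6 N. I'll open gently and retreat along the tool.

```bash
python3 -m pendant '[[[0,0,-0.5,0,0,0,48],[0,0,-0.5,0,0,0,50],[0,0,-0.5,0,0,0,53],[0,0,-0.5,0,0,0,57],[0,0,-0.5,0,0,0,62],[0,0,-0.5,0,0,0,66],[0,0,-0.5,0,0,0,66],[0,0,-0.5,0,0,0,66]]]' | grep -E "force|width"
python3 - <<'E'
from h import *
c=cam("wrist");cv2.imwrite("pics/w6.png",c["img"][:,:,::-1])
E
```

```text
ft_force: [0.2, -0.4, -0.7]
gripper_width: 0.066
```

View pics/w6.png

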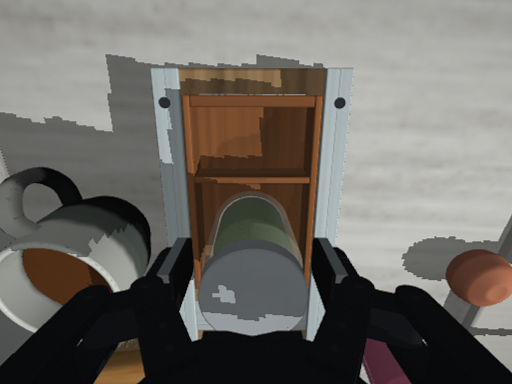

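```bash
python3 -m pendant '[[[0,0,-8,0,0,0,66],[0,0,-30,0,0,0,66],[0,0,-65,0,0,0,66],[0,0,-100,0,0,0,66],[20,0,-120,0,0,0,60],[50,0,-125,0,0,0,40],[75,0,-125,0,0,0,20],[85,0,-125,0,0,0,0],[85,0,-125,0,0,0,0],[85,0,-125,0,0,0,0]]]'
python3 - <<'E'
from h import *
import pickle
c=cam("wrist");cv2.imwrite("pics/w7.png",c["img"][:,:,::-1]);pickle.dump(c,open("w7.pkl","wb"))
crop(c,"w7c",180,130,330,280,4)
c=cam("side");crop(c,"s7",230,180,430,330,4)
s=bot.get_state();print(s["clock"],s["ee_pos"])
E
```

```text
clock: 10.7
ee_pos: [0.4384, -0.1067, 0.248]
eef_rot: [-0.025, 0.998, 0.002, 0.063]
ft_force: [0.1, 0.6, -0.3]
gripper_width: -0.0004
10.8 [ 0.43857377 -0.10664655  0.24752718]
```

View pics/w7.png

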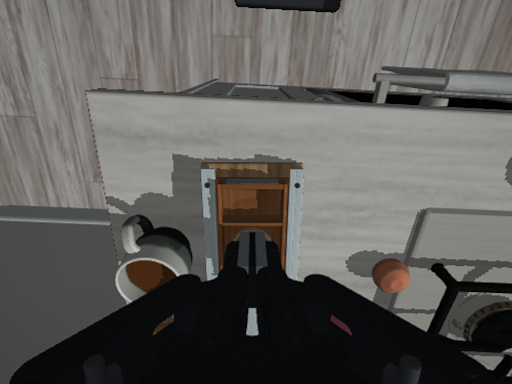

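View pics/s7.png

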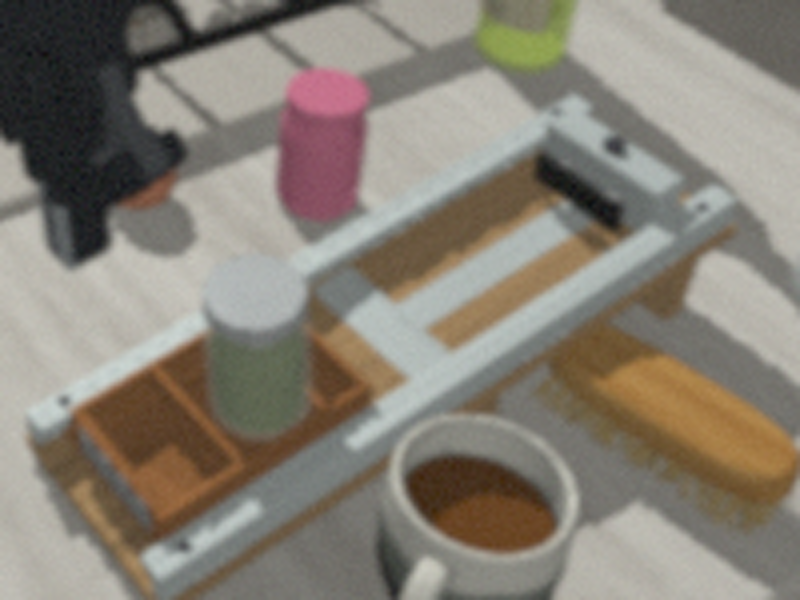

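The jar stands in the well, with its base at side crop (260,430). Next I'll measure the pad and ridge for an estimate, and compute the pre-push pose.

Run:
```python
from h import *
s=cam("scene");d=cam("side");w=cam("wrist")
crop(s,"c8",235,110,330,180,8);crop(d,"d8",300,200,430,270,6)
st=bot.get_state();T=R.from_quat(st["eef_rot"]).as_matrix()
yaw=np.radians(2.8);X=np.array([np.cos(.12)*np.cos(yaw),np.cos(.12)*np.sin(yaw),np.sin(.12)]);n=np.array([-np.sin(.12)*np.cos(yaw),-np.sin(.12)*np.sin(yaw),np.cos(.12)])
P=np.array([.4657,-.1041,.0375])
tgt=P-X*.030-n*.005+n*.073
print(st["ee_pos"],tgt,"tool delta",T.T@(tgt-st["ee_pos"])*1000,"dir",T.T@X,T.T@n)
```

```text
[ 0.43813901 -0.10670844  0.24711319] [ 0.42782059 -0.10595261  0.10141962] tool delta [ 28.08330389   1.16437998 143.3304946 ] dir [-9.99994799e-01 -8.09495075e-04  3.12194223e-03] [-3.12260241e-03  8.15569570e-04 -9.99994792e-01]
```

View pics/c8.png

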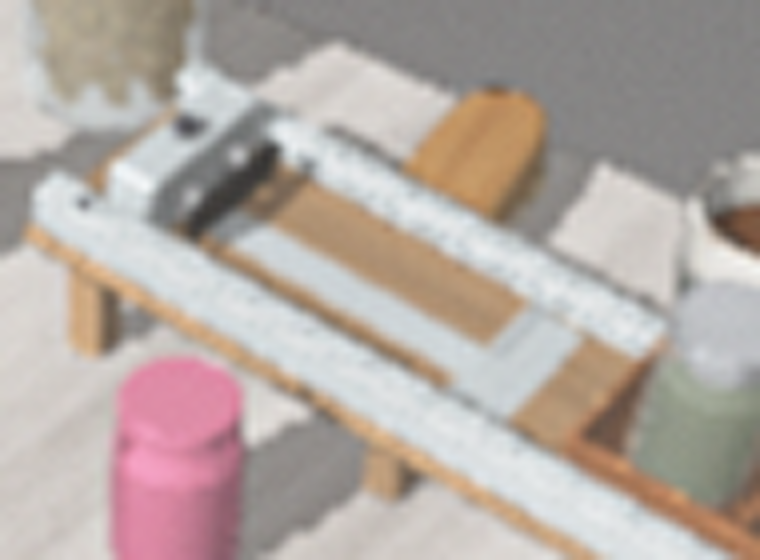

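View pics/d8.png

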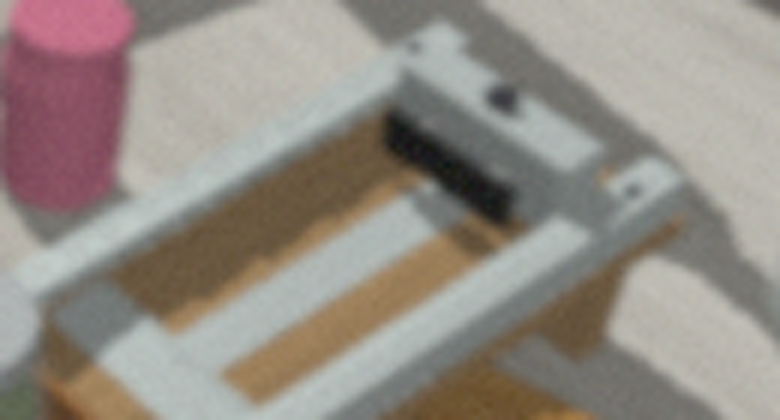

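Run:
```python
from h import *
s=cam("scene");d=cam("side")
yaw=np.radians(2.8);X=np.array([np.cos(.12)*np.cos(yaw),np.cos(.12)*np.sin(yaw),np.sin(.12)]);n=np.array([-np.sin(.12)*np.cos(yaw),-np.sin(.12)*np.sin(yaw),np.cos(.12)])
d0=np.array([.4551,-.1052,.012]);Y=np.cross(n,X)
def hit(c,u,v,h):
    p,r=ray(c,u,v);P=p+r*(n@(d0+n*h-p))/(n@r);return np.round([(P-d0)@X*1000,(P-d0)@Y*1000],1)
D=lambda x,y:(300+x/6-.4,200+y/6-.4);C=lambda x,y:(235+x/8-.4,110+y/8-.4)
print("pad centre side",hit(d,*D(447,167),.017),"UL/UR",hit(d,*D(388,112),.026),hit(d,*D(512,190),.026))
print("pad low scene",hit(s,*C(190,230),.008),hit(s,*C(283,168),.008))
for q in [(445,385),(520,300),(515,410),(585,340)]: print("ridge scene",q,hit(s,*C(*q),.003))
for q in [(130,290),(180,345),(45,310)]: print("ridge side",q,hit(d,*D(*q),.003))
```

```text
pad centre side [ 3.095e+02 -1.000e-01] UL/UR [307.1  26.2] [309.8 -26.9]
pad low scene [315.3  23.4] [309.1 -33.7]
ridge scene (445, 385) [193.2  22.8]
ridge scene (520, 300) [196.7 -39. ]
ridge scene (515, 410) [165.4  15.7]
ridge scene (585, 340) [165.1 -37.2]
ridge side (130, 290) [192.8  33.7]
ridge side (180, 345) [189.1   4.7]
ridge side (45, 310) [163.9  44.5]
```

```bash
python3 -m pendant '[[[20,1,10,0,0,0,0],[28,1.2,50,0,0,0,0],[28,1.2,90,0,0,0,0],[28,1.2,120,0,0,0,0],[28,1.2,138,0,0,0,0],[28,1.2,143,0,0,0,0],[28,1.2,143,0,0,0,0],[28,1.2,143,0,0,0,0]]]' 30
python3 - <<'E'
from h import *
c=cam("wrist");crop(c,"w9",150,150,360,330,3.5)
c=cam("scene");crop(c,"c9",280,110,380,200,6)
c=cam("side");crop(c,"d9",210,220,330,330,5)
for i in range(3): s=bot.get_state();print(s["clock"],s["ee_pos"],s["ft_force"])
E
```

```text
clock: 11.85
ee_pos: [0.4281, -0.1059, 0.1024]
eef_rot: [-0.025, 0.998, 0.002, 0.062]
ft_force: [-0.4, -0.4, 0.2]
gripper_width: 0.0004
12.0 [ 0.42813572 -0.10584376  0.10276407] [-0.17511226  0.52203761 -0.57825963]
12.0 [ 0.42813572 -0.10584376  0.10276407] [-0.17511226  0.52203761 -0.57825963]
12.0 [ 0.42813572 -0.10584376  0.10276407] [-0.17511226  0.52203761 -0.57825963]
```

View pics/c9.png

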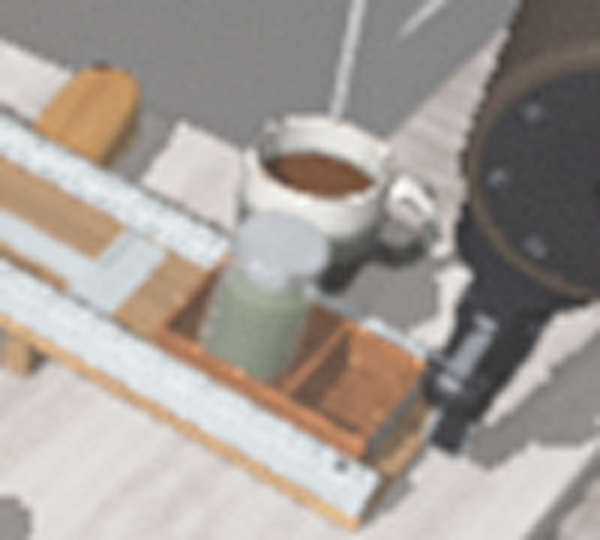

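View pics/d9.png

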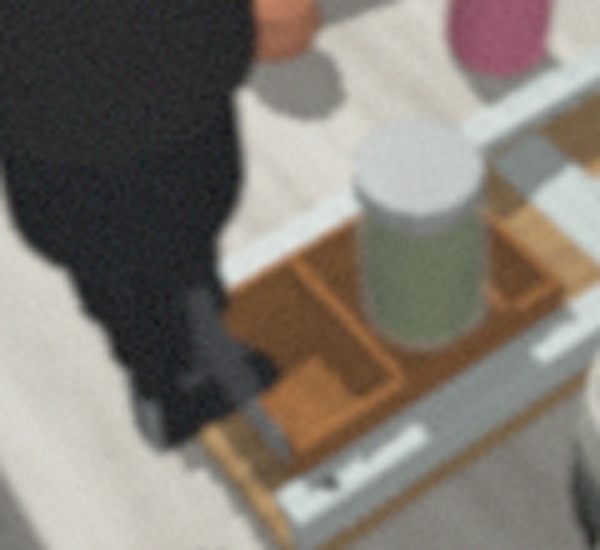

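View pics/w9.png

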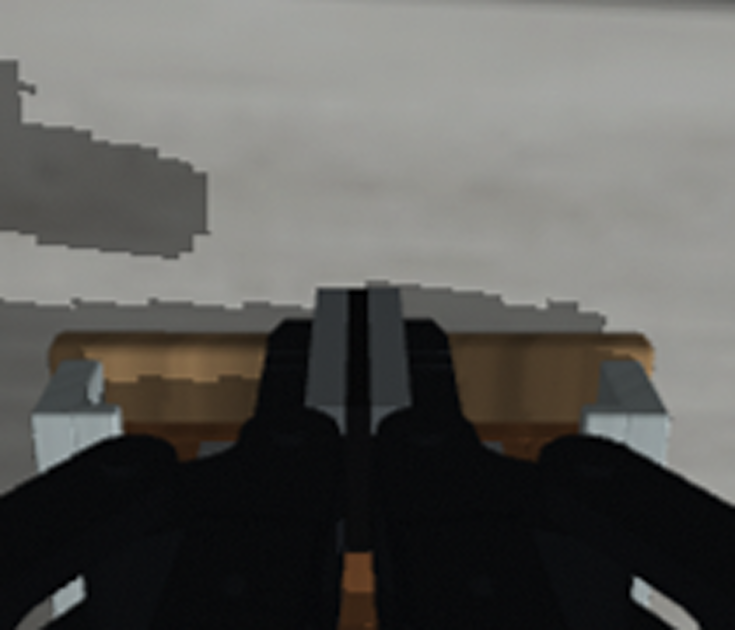

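```bash
python3 -m pendant '[[[-4,0,0,0,0,0,0],[-8,0,0,0,0,0,0],[-12,0,0,0,0,0,0],[-15,0,0,0,0,0,0],[-17,0,0,0,0,0,0],[-19,0,0,0,0,0,0],[-21,0,0,0,0,0,0],[-23,0,0,0,0,0,0],[-25,0,0,0,0,0,0]]]'; python3 -m pendant '[[[-2,0,0,0,0,0,0],[-4,0,0,0,0,0,0],[-6,0,0,0,0,0,0],[-8,0,0,0,0,0,0],[-10,0,0,0,0,0,0]]]'
python3 - <<'E'
from h import *
c=cam("side");crop(c,"d10",210,180,390,330,4)
E
```

```text
clock: 12.9
ee_pos: [0.4526, -0.1047, 0.1056]
eef_rot: [-0.025, 0.998, 0.002, 0.062]
ft_force: [-2.8, -1.0, -0.7]
gripper_width: 0.0001
clock: 13.4
ee_pos: [0.4627, -0.1042, 0.1069]
eef_rot: [-0.025, 0.998, 0.002, 0.062]
ft_force: [-2.3, 0.1, -1.2]
gripper_width: 0.0001
```

View pics/d10.png

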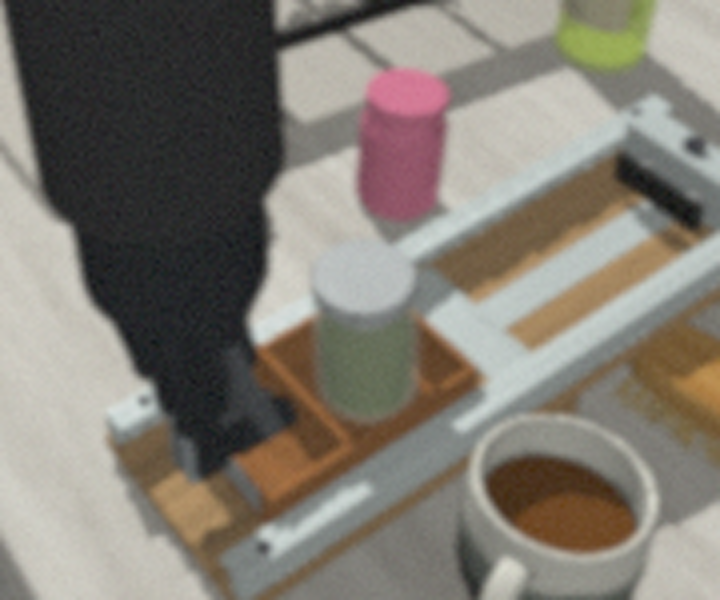

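```bash
python3 -m pendant '[[[-3,0,0,0,0,0,0],[-6,0,0.1,0,0,0,0],[-9,0,0.1,0,0,0,0],[-12,0,0.1,0,0,0,0],[-15,0,0.1,0,0,0,0],[-18,0,0.2,0,0,0,0],[-21,0,0.2,0,0,0,0],[-24,0,0.2,0,0,0,0],[-27,0,0.2,0,0,0,0],[-30,0,0.2,0,0,0,0]]]'|grep -E "pos|force"; python3 -m pendant '[[[-3,0,0,0,0,0,0],[-6,0,0.1,0,0,0,0],[-9,0,0.1,0,0,0,0],[-12,0,0.1,0,0,0,0],[-15,0,0.1,0,0,0,0],[-18,0,0.2,0,0,0,0],[-21,0,0.2,0,0,0,0],[-24,0,0.2,0,0,0,0]]]'|grep -E "pos|force"; python3 -m pendant '[[[-3,0,0,0,0,0,0],[-6,0,0.1,0,0,0,0],[-9,0,0.1,0,0,0,0],[-12,0,0.1,0,0,0,0],[-15,0,0.1,0,0,0,0],[-18,0,0.2,0,0,0,0]]]'|grep -E "pos|force"
python3 - <<'E'
from h import *
c=cam("side");crop(c,"d11",210,150,410,310,4)
E
```

```text
ee_pos: [0.4931, -0.1026, 0.1105]
ft_force: [-3.5, 0.4, -1.6]
ee_pos: [0.5172, -0.1014, 0.1133]
ft_force: [-2.1, -0.5, 0.7]
ee_pos: [0.5353, -0.1006, 0.1154]
ft_force: [-2.8, -0.6, 1.2]
```

View pics/d11.png

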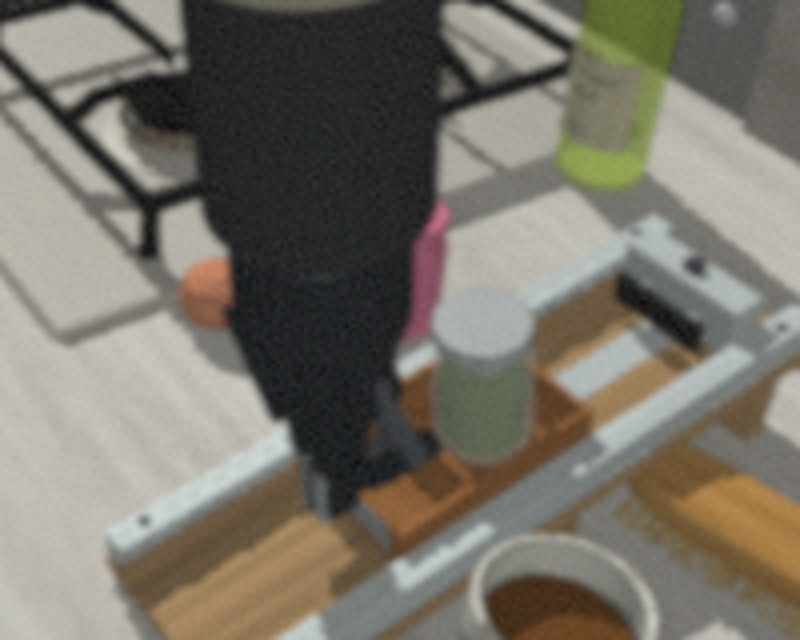

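The tray's front is over the ridge and the jar is steady. Continuing.

```bash
python3 -m pendant '[[[-2.5,0,0,0,0,0,0],[-5,0,0.1,0,0,0,0],[-7.5,0,0.1,0,0,0,0],[-10,0,0.1,0,0,0,0],[-12.5,0,0.1,0,0,0,0],[-15,0,0.2,0,0,0,0],[-17.5,0,0.2,0,0,0,0],[-20,0,0.2,0,0,0,0]]]'|grep -E "pos|force"; python3 -m pendant '[[[-2.5,0,0,0,0,0,0],[-5,0,0.1,0,0,0,0],[-7.5,0,0.1,0,0,0,0],[-10,0,0.1,0,0,0,0],[-12.5,0,0.1,0,0,0,0],[-15,0,0.2,0,0,0,0],[-17.5,0,0.2,0,0,0,0],[-20,0,0.2,0,0,0,0]]]'|grep -E "pos|force"; python3 -m pendant '[[[-2,0,0,0,0,0,0],[-4,0,0.1,0,0,0,0],[-6,0,0.1,0,0,0,0],[-8,0,0.1,0,0,0,0],[-10,0,0.1,0,0,0,0],[-12,0,0.2,0,0,0,0],[-14,0,0.2,0,0,0,0],[-16,0,0.2,0,0,0,0]]]'|grep -E "pos|force"
python3 - <<'E'
from h import *
c=cam("side");crop(c,"d12",230,150,410,290,4.2)
s=cam("scene");crop(s,"c12",230,100,360,190,6)
E
```

```text
ee_pos: [0.5559, -0.0995, 0.1178]
ft_force: [-2.6, -0.6, 0.5]
ee_pos: [0.5759, -0.0985, 0.1201]
ft_force: [-1.5, -0.6, -1.2]
ee_pos: [0.5919, -0.0977, 0.1219]
ft_force: [-2.6, -0.2, -0.6]
```

View pics/d12.png

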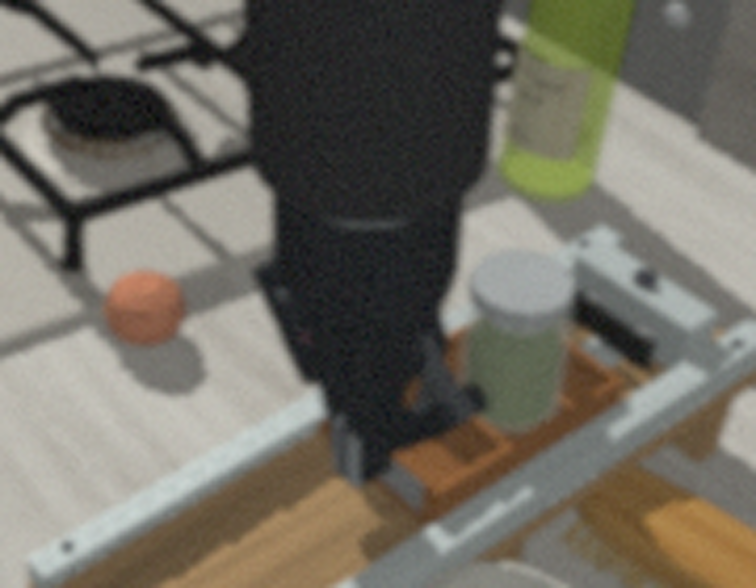

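View pics/c12.png

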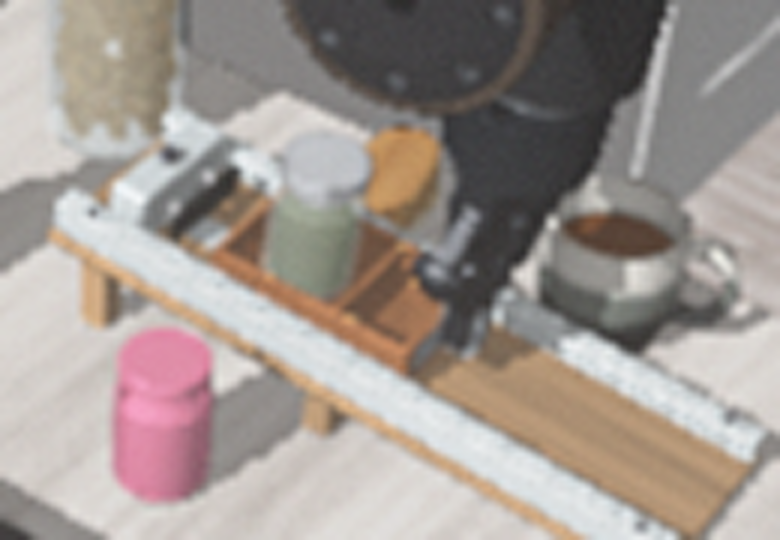

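```bash
python3 -m pendant '[[[-1.5,0,0,0,0,0,0],[-3,0,0,0,0,0,0],[-4.5,0,0,0,0,0,0],[-6,0,0.1,0,0,0,0],[-7.5,0,0.1,0,0,0,0],[-9,0,0.1,0,0,0,0],[-10.5,0,0.1,0,0,0,0],[-12,0,0.1,0,0,0,0]]]'|grep -E "pos|force"; for i in 1 2 3 4; do python3 -m pendant '[[[-1,0,0,0,0,0,0],[-2,0,0,0,0,0,0]]]'|grep -E "pos|force"; done
python3 - <<'E'
from h import *
c=cam("side");crop(c,"d13",290,170,410,270,6)
s=cam("scene");crop(s,"c13",230,100,330,190,6)
E
```

```text
ee_pos: [0.6043, -0.097, 0.1235]
ft_force: [-2.1, -0.2, -1.1]
ee_pos: [0.6064, -0.0969, 0.1237]
ft_force: [-1.9, -0.7, -1.6]
ee_pos: [0.6084, -0.0968, 0.124]
ft_force: [-2.8, -0.2, -0.6]
ee_pos: [0.6105, -0.0967, 0.1242]
ft_force: [-2.2, -0.9, -0.7]
ee_pos: [0.6126, -0.0966, 0.1245]
ft_force: [-1.7, -0.0, -0.5]
```

View pics/d13.png

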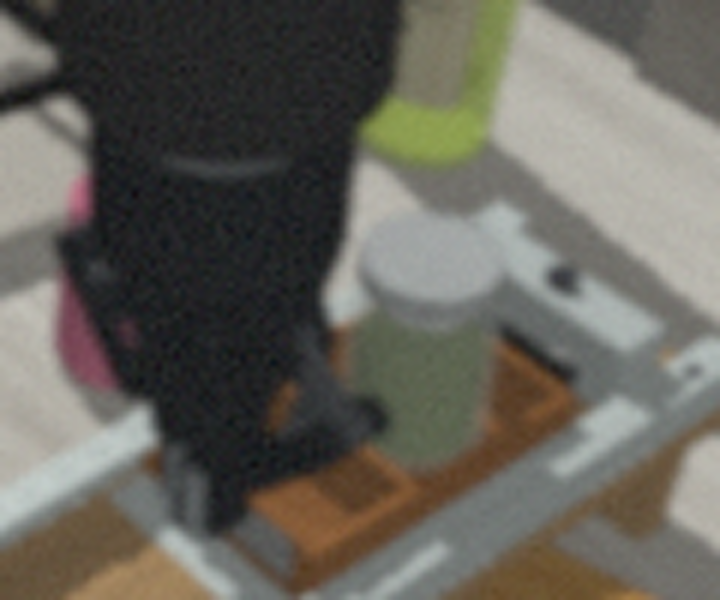

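View pics/c13.png

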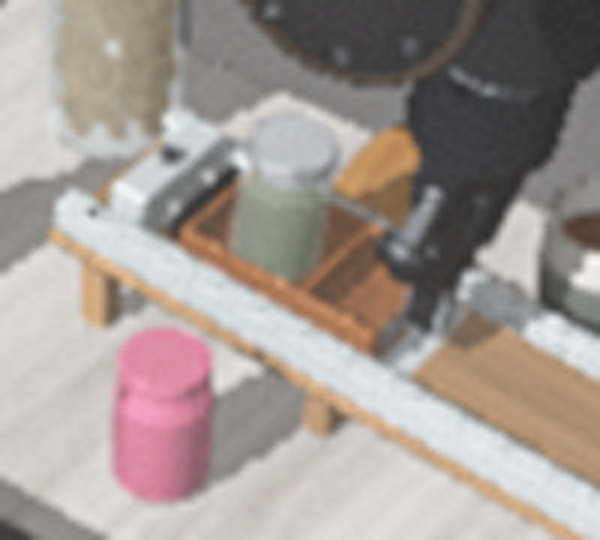

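```bash
python3 -m pendant '[[[-0.7,0,0,0,0,0,0],[-1.4,0,0,0,0,0,0],[-2,0,0,0,0,0,0]]]'|grep -E "pos|force"; python3 -m pendant '[[[-0.5,0,0,0,0,0,0],[-1,0,0,0,0,0,0],[-1.5,0,0,0,0,0,0]]]'|grep -E "pos|force";python3 -m pendant '[[[-0.5,0,0,0,0,0,0],[-1,0,0,0,0,0,0],[-1.5,0,0,0,0,0,0]]]'|grep -E "pos|force"
```

```text
ee_pos: [0.6147, -0.0965, 0.1248]
ft_force: [-1.8, 0.1, -1.0]
ee_pos: [0.6162, -0.0964, 0.125]
ft_force: [-1.8, 0.3, -1.3]
ee_pos: [0.6178, -0.0964, 0.1252]
ft_force: [-1.2, -0.3, -1.6]
```

```bash
python3 -m pendant '[[[-0.5,0,0,0,0,0,0],[-1,0,0,0,0,0,0],[-1.5,0,0,0,0,0,0]]]'|grep -E "pos|force"; python3 -m pendant '[[[-0.5,0,0,0,0,0,0],[-1,0,0,0,0,0,0],[-1,0,0,0,0,0,0]]]'|grep -E "pos|force"; python3 -m pendant '[[[-0.5,0,0,0,0,0,0],[-1,0,0,0,0,0,0],[-1,0,0,0,0,0,0]]]'|grep -E "pos|force"
```

```text
ee_pos: [0.619, -0.0964, 0.1253]
ft_force: [-3.5, -0.2, -0.7]
ee_pos: [0.6197, -0.0964, 0.1253]
ft_force: [-3.5, -0.6, 0.4]
ee_pos: [0.6203, -0.0964, 0.1254]
ft_force: [-5.8, -0.4, 1.3]
```

Pad contact began at about x=0.618, with force up from 2 N. Small steps now, since the drop is expected near 0.6215.

```bash
python3 -m pendant '[[[-0.5,0,0,0,0,0,0],[-0.8,0,0,0,0,0,0],[-0.8,0,0,0,0,0,0]]]'|grep -E "pos|force"
python3 - <<'E'
from h import *
a=[]
for i in range(2):
    s=bot.get_state();a.append(s["ft_force"]);c=cam("side")
crop(c,"d14",290,170,410,270,6);print(np.mean(a,0),a,bot.get_state()["ee_pos"])
E
```

```text
ee_pos: [0.6206, -0.0965, 0.1254]
ft_force: [-6.5, 0.0, 1.7]
[-6.37138443  0.22199354  1.76266954] [array([-6.50962044,  0.03185832,  1.67623541]), array([-6.23314842,  0.41212877,  1.84910368])] [ 0.62063078 -0.09649903  0.12537216]
```

View pics/d14.png

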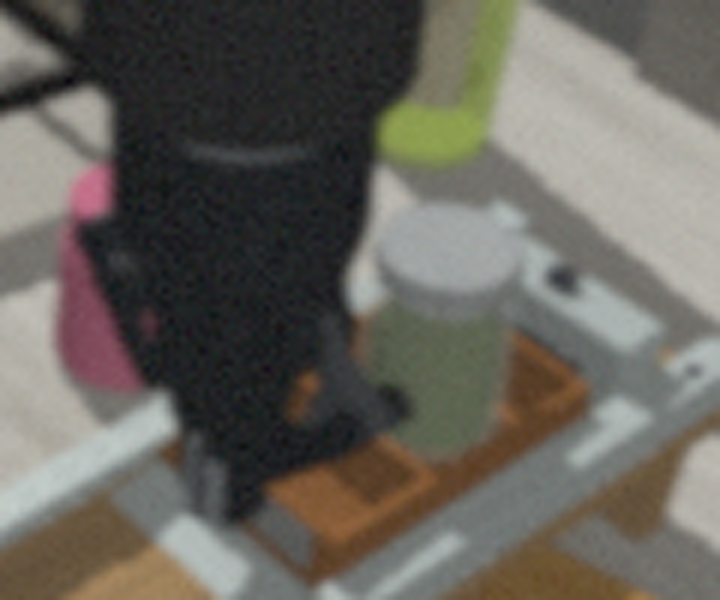

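```bash
python3 -m pendant '[[[-0.5,0,0,0,0,0,0],[-0.9,0,0.1,0,0,0,0],[-0.9,0,0.1,0,0,0,0]]]'|grep -E "pos|force"; python3 -m pendant '[[[-0.5,0,0.2,0,0,0,0],[-0.9,0,0.5,0,0,0,0],[-0.9,0,0.5,0,0,0,0]]]'|grep -E "pos|force"
```

```text
ee_pos: [0.6209, -0.0966, 0.1252]
ft_force: [-6.5, -0.1, 2.2]
ee_pos: [0.6212, -0.0966, 0.1246]
ft_force: [-5.2, 0.1, 0.7]
```

Run:
```python
from h import *
a=[]
c=cam("side");a.append(bot.get_state()["ft_force"])
s=cam("scene");a.append(bot.get_state()["ft_force"])
crop(c,"d15",290,170,410,270,6);crop(s,"c15",230,100,330,190,6);print(a,bot.get_state()["ee_pos"],bot.get_state()["clock"])
```

```text
[array([-5.79662458,  0.58589944,  1.71220345]), array([-5.85920154, -0.260149  ,  0.41753593])] [ 0.62120796 -0.09662477  0.12463023] 23.0
```

View pics/d15.png

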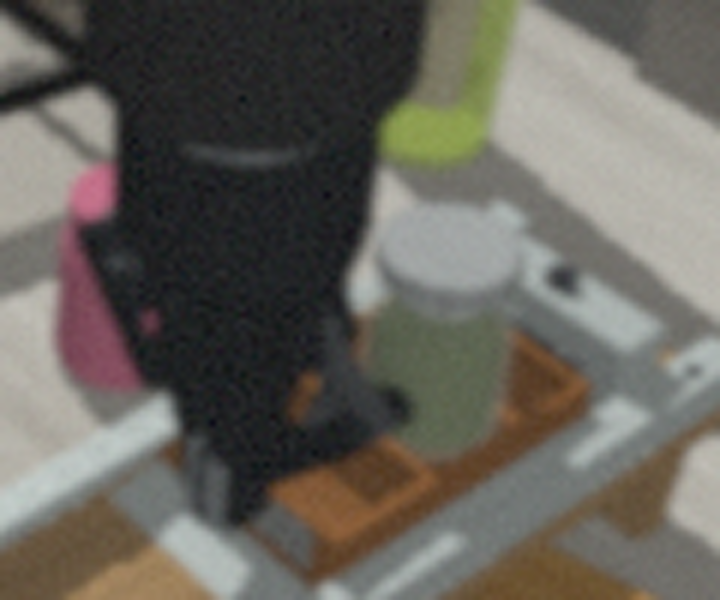

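View pics/c15.png

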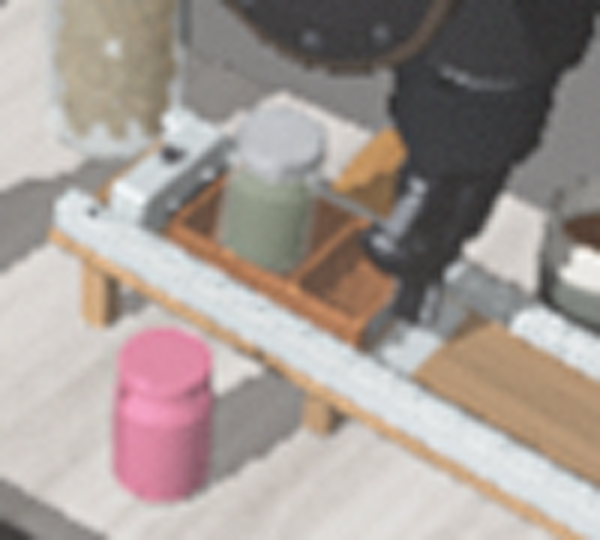

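```bash
python3 -m pendant '[[[-0.6,0,0,0,0,0,0],[-1.1,0,0.1,0,0,0,0],[-1.1,0,0.1,0,0,0,0]]]'|grep -E "pos|force"; python3 -m pendant '[[[-0.5,0,0.2,0,0,0,0],[-1,0,0.3,0,0,0,0],[-1,0,0.5,0,0,0,0],[-1,0,0.5,0,0,0,0]]]'|grep -E "pos|force"
```

```text
ee_pos: [0.6216, -0.0967, 0.1244]
ft_force: [-7.1, -0.5, 1.0]
ee_pos: [0.6218, -0.0968, 0.1238]
ft_force: [-7.2, -0.1, 0.6]
```

Run:
```python
from h import *
a=[]
c=cam("side");a.append(bot.get_state()["ft_force"])
s=cam("scene");a.append(bot.get_state()["ft_force"])
crop(c,"d16",290,170,410,270,6);crop(s,"c16",230,100,330,190,6);print(a,bot.get_state()["ee_pos"],bot.get_state()["clock"])
p=np.vstack([cv2.imread("pics/d15.png")[380:,150:600],cv2.imread("pics/d16.png")[380:,150:600]]);cv2.imwrite("pics/cmp16.png",p)
```

```text
[array([-6.35239545, -1.53534574,  0.86725313]), array([-6.63779993,  0.13468418,  1.63882993])] [ 0.6218062  -0.09677069  0.12379427] 23.8
```

View pics/cmp16.png

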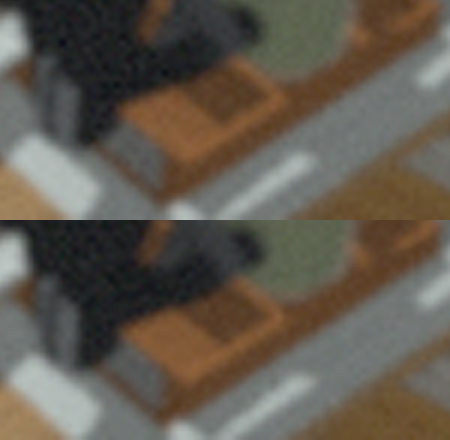

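View pics/c16.png

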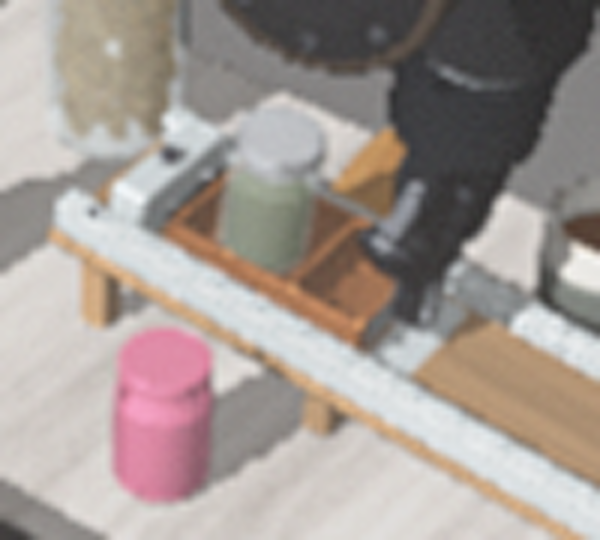

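```bash
python3 -m pendant '[[[-0.6,0,0.3,0,0,0,0],[-1,0,0.6,0,0,0,0],[-1,0,1,0,0,0,0],[-1,0,1.3,0,0,0,0]]]'|grep -E "pos|force"
python3 - <<'E'
from h import *
a=[]
c=cam("side");a.append(bot.get_state()["ft_force"])
s=cam("scene");a.append(bot.get_state()["ft_force"])
crop(c,"d17",290,170,410,270,6);print(a,bot.get_state()["ee_pos"],bot.get_state()["clock"])
p=np.vstack([cv2.imread("pics/d16.png")[380:,150:600],cv2.imread("pics/d17.png")[380:,150:600]]);cv2.imwrite("pics/cmp17.png",p)
E
```

```text
ee_pos: [0.6221, -0.0969, 0.1223]
ft_force: [-6.6, 0.3, 1.3]
[array([-7.11902715, -0.43701974,  1.64980542]), array([-7.15923254, -1.1406104 ,  0.73677289])] [ 0.62205924 -0.0968613   0.12226608] 24.3
```

View pics/cmp17.png

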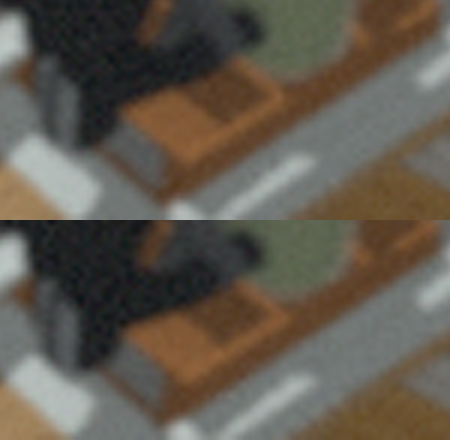

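Run:
```python
from h import *
c=cam("side")
yaw=np.radians(2.8);X=np.array([np.cos(.12)*np.cos(yaw),np.cos(.12)*np.sin(yaw),np.sin(.12)]);n=np.array([-np.sin(.12)*np.cos(yaw),-np.sin(.12)*np.sin(yaw),np.cos(.12)])
Y=np.cross(n,X);d0=np.array([.4551,-.1052,.012])
tx={13:.6126,14:.6206,15:.6212,16:.6218,17:.62206}
g=lambda i:cv2.cvtColor(cv2.imread(f"pics/d{i}.png"),cv2.COLOR_BGR2GRAY)
def P(i,h): return proj(c,d0+X*(.185+.02+(tx[i]-.6126)/X[0])+n*h-Y*.03)
def jar(i,h): return proj(c,d0+X*(.267+(tx[i]-.6126)/X[0])+n*h)
t=g(13)
for nm,(x0,y0,x1,y1) in {"rear":(265,455,430,590),"jarlid":(350,205,510,330),"front":(500,360,590,440)}.items():
  T=t[y0:y1,x0:x1]
  for i in (13,14,15,16,17):
    r=cv2.matchTemplate(g(i),T,cv2.TM_CCOEFF_NORMED);_,m,_,l=cv2.minMaxLoc(r)
    print(nm,i,"moved px",np.round([(l[0]-x0)/6,(l[1]-y0)/6],2),round(m,3),"pred ride",(P(i,.03)-P(13,.03)).round(2),"drop 3mm",(P(i,.027)-P(13,.03)).round(2))
```

```text
rear 13 moved px [0. 0.] 1.0 pred ride [0. 0.] drop 3mm [-0.12  1.05]
rear 14 moved px [ 2.83 -1.83] 0.992 pred ride [ 3.04 -1.94] drop 3mm [ 2.92 -0.88]
rear 15 moved px [ 3. -2.] 0.99 pred ride [ 3.27 -2.08] drop 3mm [ 3.14 -1.03]
rear 16 moved px [ 3.   -1.83] 0.987 pred ride [ 3.5  -2.23] drop 3mm [ 3.37 -1.17]
rear 17 moved px [ 3.17 -1.83] 0.975 pred ride [ 3.6  -2.29] drop 3mm [ 3.47 -1.23]
jarlid 13 moved px [0. 0.] 1.0 pred ride [0. 0.] drop 3mm [-0.12  1.05]
jarlid 14 moved px [ 2.83 -1.17] 0.915 pred ride [ 3.04 -1.94] drop 3mm [ 2.92 -0.88]
jarlid 15 moved px [ 3.17 -1.17] 0.904 pred ride [ 3.27 -2.08] drop 3mm [ 3.14 -1.03]
jarlid 16 moved px [ 3.33 -1.17] 0.881 pred ride [ 3.5  -2.23] drop 3mm [ 3.37 -1.17]
jarlid 17 moved px [ 3.5  -1.17] 0.871 pred ride [ 3.6  -2.29] drop 3mm [ 3.47 -1.23]
front 13 moved px [0. 0.] 1.0 pred ride [0. 0.] drop 3mm [-0.12  1.05]
front 14 moved px [ 2.33 -1.17] 0.839 pred ride [ 3.04 -1.94] drop 3mm [ 2.92 -0.88]
front 15 moved px [ 2.5  -1.33] 0.834 pred ride [ 3.27 -2.08] drop 3mm [ 3.14 -1.03]
front 16 moved px [ 2.5  -1.17] 0.841 pred ride [ 3.5  -2.23] drop 3mm [ 3.37 -1.17]
front 17 moved px [ 2.67 -1.33] 0.852 pred ride [ 3.6  -2.29] drop 3mm [ 3.47 -1.23]
```

```bash
python3 -m pendant '[[[-0.6,0,0.2,0,0,0,0],[-1.3,0,0.4,0,0,0,0],[-1.3,0,0.4,0,0,0,0]]]'|grep -E "pos|force"
python3 - <<'E'
from h import *
a=[]
c=cam("side");a.append(bot.get_state()["ft_force"])
s=cam("side");a.append(bot.get_state()["ft_force"])
crop(c,"d18",290,170,410,270,6);print(np.mean(a,0),bot.get_state()["ee_pos"],bot.get_state()["clock"])
g=lambda i:cv2.cvtColor(cv2.imread(f"pics/d{i}.png"),cv2.COLOR_BGR2GRAY)
x0,y0,x1,y1=265,455,430,590
for j in (13,15):
  r=cv2.matchTemplate(g(18),g(j)[y0:y1,x0:x1],cv2.TM_CCOEFF_NORMED);_,m,_,l=cv2.minMaxLoc(r);print(j,(l[0]-x0)/6,(l[1]-y0)/6,m)
E
```

```text
ee_pos: [0.6225, -0.097, 0.1217]
ft_force: [-6.5, 0.2, 1.5]
[-7.38665251 -0.4381546   1.5967694 ] [ 0.62254407 -0.09693418  0.12174133] 24.75
13 3.1666666666666665 -1.8333333333333333 0.9717510342597961
15 0.3333333333333333 0.0 0.9801644682884216
```

```bash
python3 -m pendant '[[[-0.7,0,0,0,0,0,0],[-1.4,0,0.1,0,0,0,0],[-1.4,0,0.1,0,0,0,0]]]'|grep -E "pos|force"; python3 -m pendant '[[[-0.9,0,0.5,0,0,0,0],[-0.9,0,1,0,0,0,0],[-0.9,0,1,0,0,0,0]]]'|grep -E "pos|force"
python3 - <<'E'
from h import *
a=[]
c=cam("side");a.append(bot.get_state()["ft_force"])
s=cam("side");a.append(bot.get_state()["ft_force"])
crop(c,"d19",290,170,410,270,6);print(np.mean(a,0),bot.get_state()["ee_pos"],bot.get_state()["clock"])
g=lambda i:cv2.cvtColor(cv2.imread(f"pics/d{i}.png"),cv2.COLOR_BGR2GRAY)
x0,y0,x1,y1=265,455,430,590
for j in (13,15,18):
  r=cv2.matchTemplate(g(19),g(j)[y0:y1,x0:x1],cv2.TM_CCOEFF_NORMED);_,m,_,l=cv2.minMaxLoc(r);print(j,(l[0]-x0)/6,(l[1]-y0)/6,m)
E
```

```text
ee_pos: [0.6229, -0.097, 0.1214]
ft_force: [-7.6, 0.1, 2.5]
ee_pos: [0.6231, -0.0971, 0.1202]
ft_force: [-7.2, -0.6, 1.4]
[-6.97633427 -0.08904433  0.96273012] [ 0.62313837 -0.09715023  0.12024385] 25.45
13 3.3333333333333335 -1.8333333333333333 0.9533796906471252
15 0.3333333333333333 0.16666666666666666 0.9619010090827942
18 0.0 0.16666666666666666 0.9904863834381104
```

View pics/d19.png

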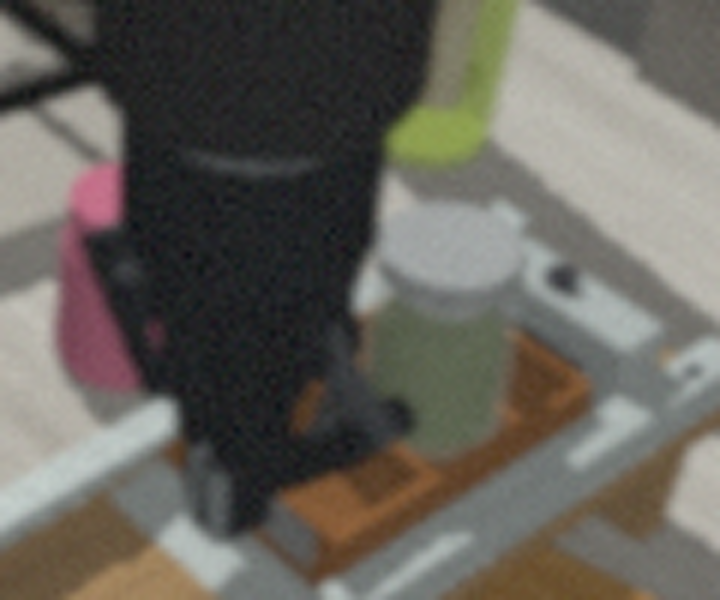

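Run:
```python
from h import *
s=bot.get_state();T=R.from_quat(s["eef_rot"]).as_matrix();print(s["eef_rot"],T[:,2],"pitch",np.arctan2(T[0,2],-T[2,2]),s["ft_torque"],s["gripper_width"])
tip=s["ee_pos"]+T[:,2]*.073
yaw=np.radians(2.8);X=np.array([np.cos(.12)*np.cos(yaw),np.cos(.12)*np.sin(yaw),np.sin(.12)]);n=np.array([-np.sin(.12)*np.cos(yaw),-np.sin(.12)*np.sin(yaw),np.cos(.12)])
d0=np.array([.4551,-.1052,.012]);print("tip s,h",(tip-d0)@X,(tip-d0)@n)
c=cam("wrist");cv2.imwrite("pics/w19.png",c["img"][:,:,::-1])
```

```text
[-0.02374959  0.99822459  0.0015114   0.05460163] [ 0.10893758  0.00561097 -0.99403276] pitch 0.10915593388432394 [-0.17095079  2.49287321  0.03032255] -0.00021470694185363783
tip s,h 0.17919813129239817 0.014330307174372786
```

View pics/w19.png

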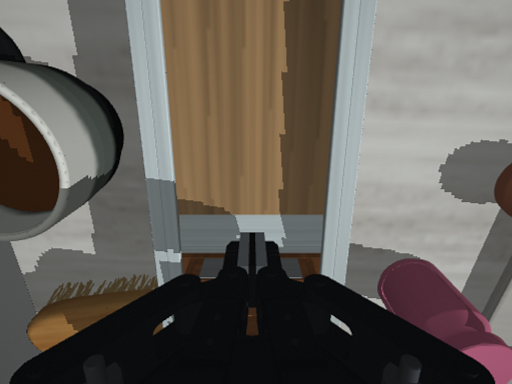

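Run:
```python
import cv2
im=cv2.imread("pics/w19.png")[195:300,140:360];cv2.imwrite("pics/w19c.png",cv2.resize(im,None,fx=3.6,fy=3.6,interpolation=cv2.INTER_CUBIC))
```

```text
(no output)
```

View pics/w19c.png

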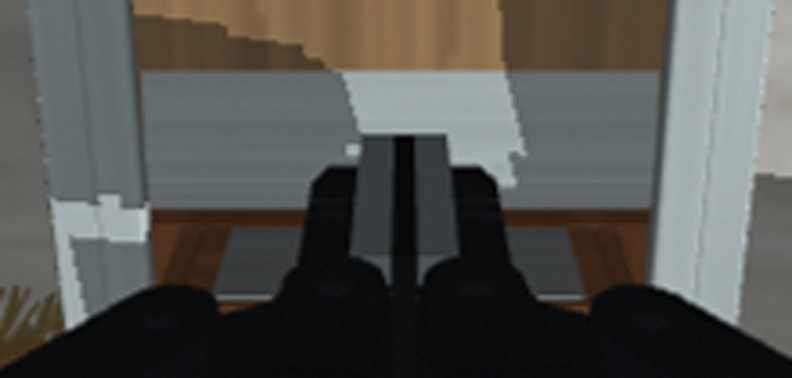

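Run:
```python
from h import *
from scipy.optimize import brentq
c=cam("wrist")
im=c["img"]
for u in (186,190,195,200,310,314): print(u,[int(v) for v in im[244:284,u].astype(int).sum(1)])
yaw=np.radians(2.8);X=np.array([np.cos(.12)*np.cos(yaw),np.cos(.12)*np.sin(yaw),np.sin(.12)]);n=np.array([-np.sin(.12)*np.cos(yaw),-np.sin(.12)*np.sin(yaw),np.cos(.12)])
Y=np.cross(n,X);d0=np.array([.4551,-.1052,.012])
V=lambda s,h:proj(c,d0+X*s+n*h+Y*-.03)
for h in (.028,.031):
    s=brentq(lambda s:V(s,h)[1]-278.3,.15,.23);print(h,s,"rows",{k:round(V(s,h-k/1000)[1],2) for k in (0,4,20,22,24,25,26,27,28)},V(s,h)[0])
```

```text
186 [318, 322, 297, 306, 307, 294, 297, 308, 273, 161, 118, 120, 119, 151, 161, 158, 158, 161, 161, 162, 162, 162, 160, 153, 139, 124, 113, 103, 105, 94, 51, 30, 34, 36, 32, 36, 37, 31, 34, 42]
190 [316, 320, 295, 304, 306, 293, 295, 304, 274, 160, 109, 116, 111, 144, 131, 123, 123, 116, 108, 106, 110, 112, 110, 110, 110, 108, 107, 106, 105, 92, 51, 33, 35, 32, 37, 36, 31, 31, 36, 37]
195 [315, 320, 295, 304, 308, 294, 295, 305, 270, 146, 94, 99, 97, 116, 122, 119, 100, 98, 99, 97, 103, 117, 126, 126, 124, 118, 109, 112, 114, 115, 99, 50, 31, 31, 30, 36, 39, 33, 38, 37]
200 [314, 319, 295, 305, 307, 297, 295, 303, 271, 149, 99, 102, 103, 131, 118, 108, 109, 106, 105, 103, 115, 121, 122, 125, 120, 121, 138, 153, 159, 168, 171, 171, 172, 273, 162, 63, 76, 68, 39, 28]
310 [317, 325, 298, 306, 306, 300, 300, 301, 268, 153, 101, 108, 106, 120, 121, 120, 117, 111, 109, 107, 109, 115, 114, 112, 109, 104, 102, 102, 100, 102, 68, 38, 32, 35, 37, 35, 37, 36, 36, 30]
314 [320, 326, 299, 304, 309, 301, 299, 302, 272, 153, 101, 106, 107, 135, 146, 142, 145, 145, 144, 144, 142, 147, 123, 130, 129, 115, 107, 105, 108, 94, 50, 33, 35, 33, 33, 31, 35, 37, 40, 35]
0.028 0.19130168417151067 rows {0: np.float64(278.3), 4: np.float64(274.05), 20: np.float64(258.98), 22: np.float64(257.29), 24: np.float64(255.63), 25: np.float64(254.82), 26: np.float64(254.01), 27: np.float64(253.21), 28: np.float64(252.43)} 196.09123452514774
0.031 0.18925468271120502 rows {0: np.float64(278.3), 4: np.float64(273.95), 20: np.float64(258.58), 22: np.float64(256.85), 24: np.float64(255.17), 25: np.float64(254.34), 26: np.float64(253.52), 27: np.float64(252.71), 28: np.float64(251.91)} 194.76476460407036
```

The base plate's full 5 mm rear face shows above the ridge in the wrist view (rows 253-257), so the tray is still riding on it. The tool's pitch has also sagged by 0.9°. I'll restore the pitch and push on in small steps.

```bash
python3 -m pendant '[[[-0.3,0,-0.2,0,-0.3,0,0],[-0.6,0,-0.2,0,-0.6,0,0],[-0.6,0,-0.2,0,-0.6,0,0]]]'|grep -E "pos|force|rot"
python3 - <<'E'
from h import *
a=[]
for i in range(2): c=cam("wrist");a.append(bot.get_state()["ft_force"])
im=c["img"]
print(np.mean(a,0))
for u in (200,310): print(u,[int(v) for v in im[242:284,u].astype(int).sum(1)])
s=bot.get_state();print(s["ee_pos"],s["eef_rot"],s["clock"])
E
```

```text
ee_pos: [0.6226, -0.0972, 0.1201]
eef_rot: [-0.024, 0.998, 0.002, 0.059]
ft_force: [-6.1, 0.7, -0.3]
[-5.86736882  0.4075339   1.45628307]
200 [308, 312, 314, 320, 294, 306, 304, 295, 295, 308, 232, 128, 101, 105, 113, 119, 114, 108, 108, 108, 107, 106, 113, 121, 123, 123, 121, 121, 137, 144, 157, 163, 171, 177, 173, 272, 162, 58, 73, 65, 38, 37]
310 [310, 319, 320, 325, 295, 302, 307, 303, 301, 307, 235, 131, 105, 106, 116, 129, 124, 122, 116, 114, 113, 107, 111, 114, 112, 112, 107, 108, 103, 104, 101, 102, 69, 40, 35, 33, 35, 31, 33, 37, 36, 38]
[ 0.62266571 -0.09717385  0.12007366] [-0.02360119  0.9979916   0.00163652  0.0587629 ] 25.95
```

```bash
python3 -m pendant '[[[-0.7,0,0,0,-0.2,0,0],[-1.3,0,0,0,-0.3,0,0],[-1.3,0,0,0,-0.3,0,0]]]'|grep -E "pos|force|rot";  python3 -m pendant '[[[-0.7,0,0.1,0,-0.2,0,0],[-1.3,0,0.1,0,-0.3,0,0],[-1.3,0,0.1,0,-0.3,0,0]]]'|grep -E "pos|force|rot"
python3 - <<'E'
from h import *
a=[]
for i in range(2): c=cam("wrist");a.append(bot.get_state()["ft_force"])
im=c["img"]
print(np.mean(a,0))
for u in (200,310): print(u,[int(v) for v in im[242:284,u].astype(int).sum(1)])
s=bot.get_state();print(s["ee_pos"],s["eef_rot"],s["clock"])
E
```

```text
ee_pos: [0.6227, -0.0973, 0.1198]
eef_rot: [-0.023, 0.998, 0.002, 0.06]
ft_force: [-7.1, -0.2, 1.3]
ee_pos: [0.6227, -0.0974, 0.1194]
eef_rot: [-0.023, 0.998, 0.002, 0.061]
ft_force: [-8.1, 0.2, 2.2]
[-8.49850944  0.19208907  2.24690775]
200 [307, 313, 316, 319, 297, 302, 303, 295, 296, 300, 315, 174, 97, 105, 105, 129, 120, 111, 109, 107, 107, 109, 111, 121, 125, 124, 121, 118, 118, 137, 146, 158, 165, 172, 179, 159, 240, 130, 56, 59, 40, 32]
310 [308, 317, 323, 323, 294, 305, 305, 301, 297, 305, 273, 155, 103, 111, 107, 125, 129, 123, 120, 113, 113, 108, 112, 113, 113, 112, 111, 107, 101, 100, 102, 107, 72, 39, 32, 35, 34, 37, 35, 36, 34, 37]
[ 0.62272335 -0.09742774  0.11939847] [-0.02315155  0.99784278  0.00166757  0.0614085 ] 26.65
```

```bash
python3 -m pendant '[[[-0.8,0.3,-0.4,0,-0.1,0,0],[-1.6,0.3,-0.8,0,-0.2,0,0],[-1.6,0.3,-0.8,0,-0.2,0,0]]]'|grep -E "pos|force|rot"
python3 - <<'E'
from h import *
a=[]
for i in range(2): c=cam("wrist");a.append(bot.get_state()["ft_force"])
im=c["img"]
print(np.mean(a,0))
for u in (200,310): print(u,[int(v) for v in im[242:284,u].astype(int).sum(1)])
s=bot.get_state();print(s["ee_pos"],s["eef_rot"],s["clock"])
E
```

```text
ee_pos: [0.6229, -0.0972, 0.1195]
eef_rot: [-0.023, 0.998, 0.002, 0.062]
ft_force: [-5.6, -0.6, -1.4]
[-5.72846766  0.09553452 -1.35706316]
200 [307, 313, 318, 315, 293, 300, 300, 296, 300, 302, 313, 176, 98, 104, 106, 126, 120, 114, 107, 106, 109, 108, 111, 122, 125, 126, 122, 116, 119, 139, 147, 160, 162, 171, 181, 159, 159, 84, 60, 58, 42, 30]
310 [311, 319, 327, 301, 306, 308, 304, 297, 297, 305, 272, 156, 102, 109, 109, 123, 126, 124, 120, 114, 113, 109, 109, 113, 114, 113, 112, 105, 104, 99, 101, 109, 72, 37, 33, 34, 33, 37, 32, 35, 35, 38]
[ 0.62289848 -0.09720027  0.11946871] [-0.02290736  0.99783227  0.00168939  0.0616697 ] 27.05
```

Most of that force came from pressing down. Without it the push is 5.8 N, or about 3.3 mm of pad, so it is just short of the drop.

```bash
python3 -m pendant '[[[-0.7,0.2,0,0,-0.1,0,0],[-1.3,0.2,-0.1,0,-0.1,0,0],[-1.3,0.2,-0.1,0,-0.1,0,0]]]'|grep -E "pos|force|rot"
python3 - <<'E'
from h import *
a=[]
for i in range(2): c=cam("wrist");a.append(bot.get_state()["ft_force"])
im=c["img"]
print(np.mean(a,0))
for u in (200,310): print(u,[int(v) for v in im[242:284,u].astype(int).sum(1)])
s=bot.get_state();print(s["ee_pos"],s["eef_rot"],s["clock"])
cv2.imwrite("pics/w21.png",cv2.resize(im[195:300,140:360,::-1],None,fx=3.6,fy=3.6,interpolation=cv2.INTER_CUBIC))
E
```

```text
ee_pos: [0.623, -0.0971, 0.1192]
eef_rot: [-0.023, 0.998, 0.002, 0.061]
ft_force: [-6.5, 0.3, 0.6]
[-6.06293707 -0.50734884  1.0568588 ]
200 [306, 314, 316, 317, 294, 306, 301, 297, 295, 303, 313, 199, 110, 104, 102, 121, 121, 112, 111, 107, 107, 106, 108, 119, 124, 126, 123, 125, 122, 136, 158, 162, 170, 176, 184, 159, 170, 95, 51, 53, 43, 31]
310 [310, 318, 323, 320, 294, 302, 303, 299, 294, 301, 317, 180, 103, 108, 107, 134, 130, 122, 120, 117, 114, 108, 110, 111, 114, 112, 111, 107, 102, 97, 96, 106, 70, 36, 36, 31, 32, 36, 36, 37, 33, 37]
[ 0.62301615 -0.0971388   0.11919036] [-0.02266666  0.99785923  0.00167103  0.06132203] 27.45
```

View pics/w21.png

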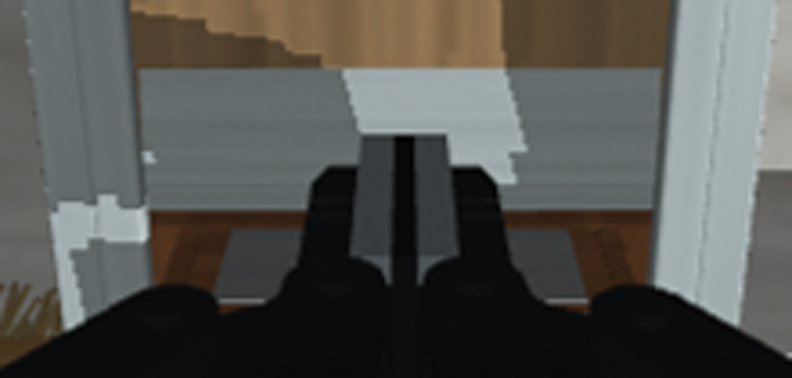

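```bash
python3 -m pendant '[[[-1,0.2,-0.2,0,-0.1,0,0],[-1.8,0.2,-0.3,0,-0.2,0,0],[-1.8,0.2,-0.3,0,-0.2,0,0]]]'|grep -E "pos|force|rot"
python3 - <<'E'
from h import *
a=[]
for i in range(2): c=cam("wrist");a.append(bot.get_state()["ft_force"])
im=c["img"]
print(np.mean(a,0))
for u in (200,310): print(u,[int(v) for v in im[248:284,u].astype(int).sum(1)])
s=bot.get_state();print(s["ee_pos"],s["eef_rot"],s["clock"])
E
```

```text
ee_pos: [0.6232, -0.097, 0.1186]
eef_rot: [-0.022, 0.998, 0.002, 0.061]
ft_force: [-6.2, 0.0, -3.4]
[-5.74356181 -0.44419894 -2.80543241]
200 [303, 294, 295, 297, 305, 316, 175, 97, 110, 109, 109, 106, 109, 104, 105, 116, 123, 126, 122, 123, 110, 114, 138, 143, 155, 164, 167, 186, 179, 110, 117, 96, 93, 71, 41, 34]
310 [305, 300, 297, 300, 312, 237, 131, 101, 136, 130, 119, 114, 110, 107, 105, 111, 115, 112, 110, 105, 107, 107, 105, 101, 100, 101, 71, 41, 34, 34, 32, 36, 32, 36, 35, 37]
[ 0.62321698 -0.09703976  0.11856847] [-0.0223378   0.99786644  0.00170162  0.06132453] 27.85
```

Run:
```python
from h import *
c=cam("wrist");im=c["img"];cv2.imwrite("pics/w22.png",cv2.resize(im[195:300,140:360,::-1],None,fx=3.6,fy=3.6,interpolation=cv2.INTER_CUBIC))
```

```text
(no output)
```

View pics/w22.png

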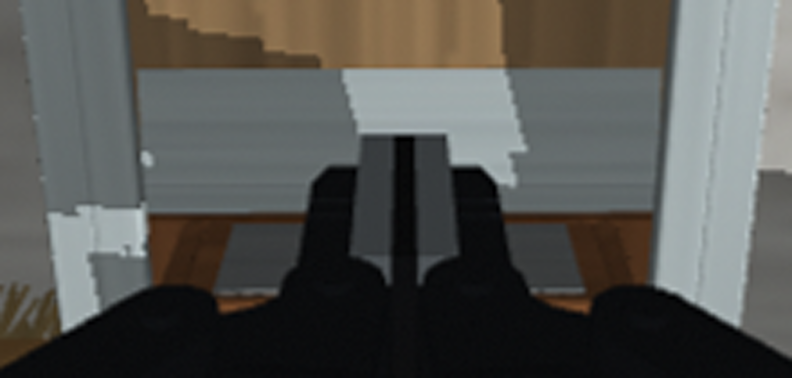

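The rear edge has dropped: the visible base face shrank from about 17 to 9 crop pixels. I'll ease the push and move slightly down so friction doesn't hold it.

```bash
python3 -m pendant '[[[-0.8,0,0.6,0,0,0,0],[-0.6,0,1.2,0,0,0,0],[-0.3,0,1.8,0,0,0,0],[0,0,2,0,0,0,0]]]'|grep -E "pos|force|rot"; python3 -m pendant '[[[0.5,0,0.2,0,0,0,0],[1.2,0,0.2,0,0,0,0],[2,0,0.2,0,0,0,0],[3,0,0,0,0,0,0],[4,0,0,0,0,0,0],[5,0,0,0,0,0,0]]]'|grep -E "pos|force|rot"
python3 - <<'E'
from h import *
c=cam("wrist");im=c["img"];cv2.imwrite("pics/w23.png",cv2.resize(im[195:300,140:360,::-1],None,fx=3.6,fy=3.6,interpolation=cv2.INTER_CUBIC))
E
```

```text
ee_pos: [0.6234, -0.0971, 0.1166]
eef_rot: [-0.022, 0.998, 0.002, 0.061]
ft_force: [-4.7, -0.3, 0.5]
ee_pos: [0.6187, -0.0972, 0.1161]
eef_rot: [-0.022, 0.998, 0.002, 0.062]
ft_force: [0.0, 0.3, 0.6]
```

View pics/w23.png

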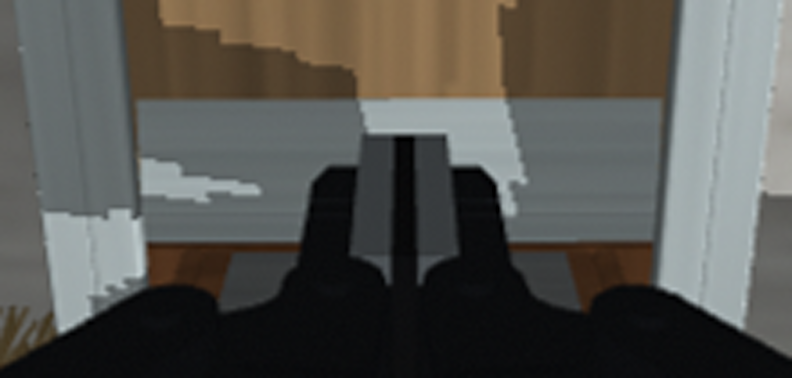

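The tray stays put with zero force on the tool. Retracting clear.

```bash
python3 -m pendant '[[[6,0,0,0,0,0,0],[14,0,0,0,0,0,0],[24,0,0,0,0,0,0],[34,0,-5,0,0,0,0],[44,0,-25,0,0,0,0],[54,0,-60,0,0,0,0],[64,0,-100,0,0,0,0],[74,0,-130,0,0,0,0],[74,0,-130,0,0,0,0],[74,0,-130,0,0,0,0]]]'|grep -E "clock|pos|force"
python3 - <<'E'
from h import *
c=cam("wrist");cv2.imwrite("pics/w24.png",c["img"][:,:,::-1])
c=cam("side");crop(c,"d24",270,160,430,290,4.6);cv2.imwrite("pics/d24f.png",c["img"][:,:,::-1])
c=cam("scene");crop(c,"c24",225,100,335,190,7);cv2.imwrite("pics/c24f.png",c["img"][:,:,::-1])
E
```

```text
clock: 29.95
ee_pos: [0.5286, -0.1013, 0.237]
ft_force: [-0.3, -0.4, -0.4]
```

View pics/w24.png

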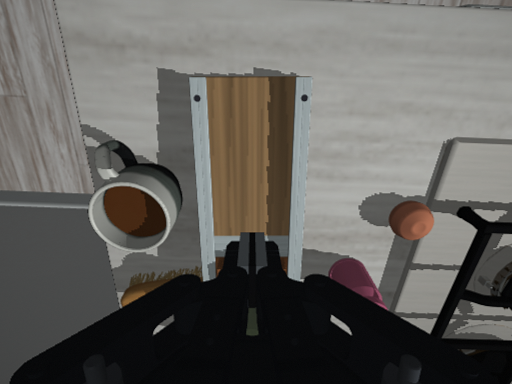

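View pics/d24.png

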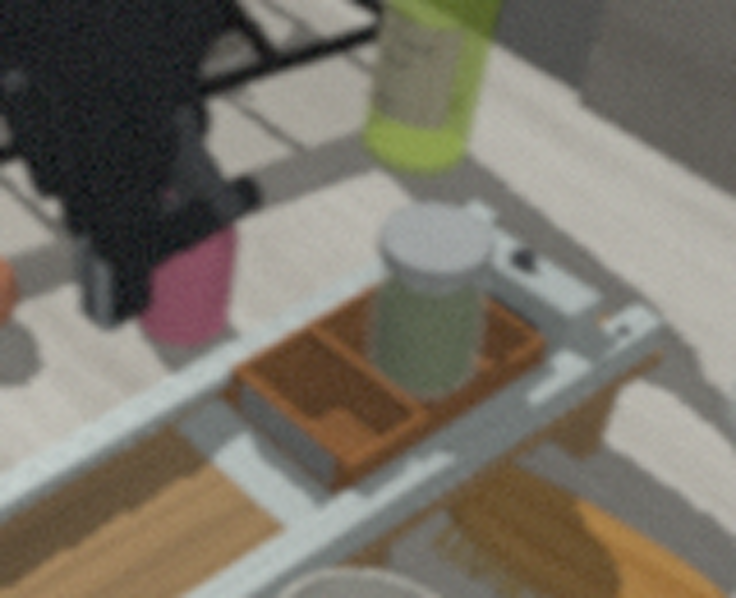

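View pics/c24.png

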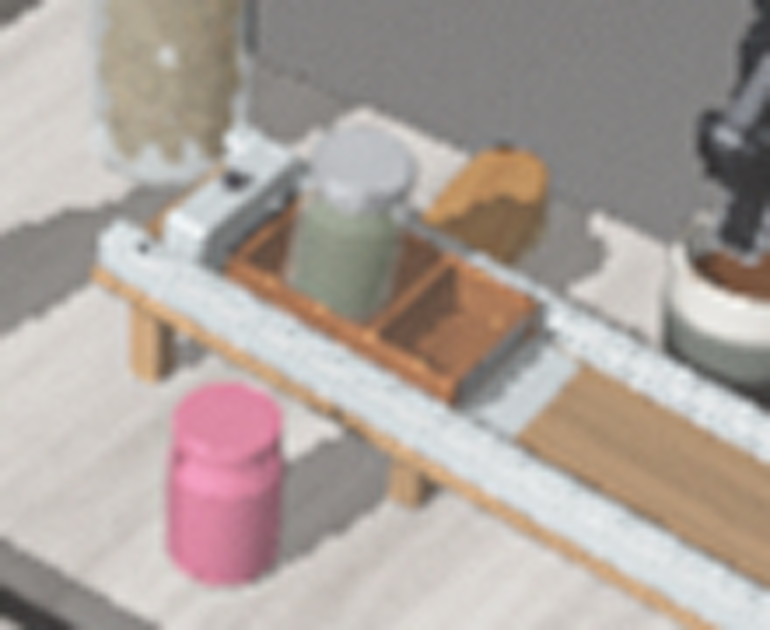

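View pics/c24f.png

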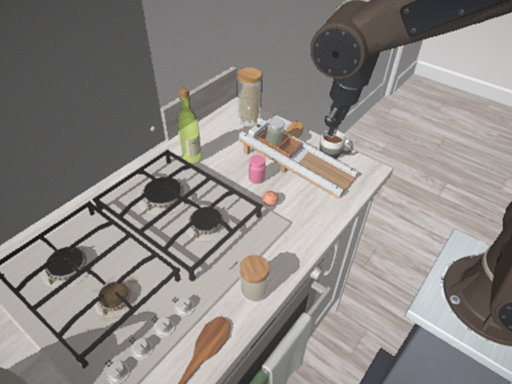

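```bash
python3 -m pendant '[[[5,0,-5,0,0,0,20],[10,0,-10,0,0,0,30],[10,0,-10,0,0,0,30],[10,0,-10,0,0,0,30],[10,0,-10,0,0,0,30],[10,0,-10,0,0,0,30],[10,0,-10,0,0,0,30],[10,0,-10,0,0,0,30]]]'|grep -E "clock|force"
python3 - <<'E'
from h import *
s=cam("scene");d=cam("side")
for c,f,(x0,y0,x1,y1) in ((s,"c24f",(250,120,305,162)),(d,"d24f",(315,200,395,270))):
    a=cv2.imread(f"pics/{f}.png",0).astype(np.float32)[y0:y1,x0:x1];b=cv2.cvtColor(c["img"],cv2.COLOR_RGB2GRAY).astype(np.float32)[y0:y1,x0:x1]
    print(f,"shift px",cv2.phaseCorrelate(a,b))
# heights of the tray's rear / front top corners above the deck
yaw=np.radians(2.8);X=np.array([np.cos(.12)*np.cos(yaw),np.cos(.12)*np.sin(yaw),np.sin(.12)]);n=np.array([-np.sin(.12)*np.cos(yaw),-np.sin(.12)*np.sin(yaw),np.cos(.12)]);d0=np.array([.4551,-.1052,.012])
C=lambda x,y:(225+x/7-.43,100+y/7-.43);D=lambda x,y:(270+x/4.6-.4,160+y/4.6-.4)
for nm,p,q in (("RL",(455,388),(236,370)),("RR",(543,308),(338,488)),("FL",(230,262),(378,283))):
    P=tri((s,*C(*p)),(d,*D(*q)));print(nm,"s,h mm",(P-d0)@X*1e3,(P-d0)@n*1e3)
E
```

```text
clock: 30.9
ft_force: [0.0, 0.1, 0.9]
c24f shift px ((0.00847353749592017, 0.4680751400204066), 1.0101714162473325)
d24f shift px ((-0.05673258333355591, 0.029529349772872138), 0.9883772273858388)
RL s,h mm 192.39954070745023 24.782201157988336
RR s,h mm 187.59816337161604 20.787798779332924
FL s,h mm 299.49120043709263 21.879760541254413
```

Run:
```python
from h import *
s=cam("scene");a=cv2.imread("pics/c24f.png",0).astype(np.float32);b=cv2.cvtColor(s["img"],cv2.COLOR_RGB2GRAY).astype(np.float32)
for (x0,y0,x1,y1) in ((240,110,304,174),(245,120,310,160)):
    print(cv2.phaseCorrelate(a[y0:y1,x0:x1],b[y0:y1,x0:x1],cv2.createHanningWindow((x1-x0,y1-y0),cv2.CV_32F)),np.abs(a-b)[y0:y1,x0:x1].mean())
print(np.abs(a-b)[240:340,100:200].mean(),bot.get_state()["clock"])
bot.finish_job()
```

```text
((-0.043498612042711216, 0.04288437681957902), 0.9272716247942299) 0.5205522
((-0.07394957322028972, 0.02393387847122952), 0.9634624269273546) 0.8022869
1.3948 31.05
the job is handed in; nothing more can be done
```

The job is done and handed in at 31.05 s. The spice jar stands in the tray's well, and the tray is home behind the ridge, resting against the sprung pad on its own.

**What I did:**
- I gripped the grey-lidded jar on its glass and tilted it to match the ramp. I lowered it until the floor was felt at about 8 N, then released it.
- I pushed the tray up with closed fingers until its rear edge dropped behind the ridge. Then I eased off with a slight downward move and withdrew.

**Last checks:**
- **Drop behind the ridge:** The wrist view showed the visible part of the tray's rear base face shrink from about 17 to 9 pixels. That stayed so after I backed off, with the tool force near zero.
- **Staying home:** Over about 1 s, the side and scene pictures showed the tray and jar within 0.1 px. One first scene reading gave a 0.47 px shift, which a repeat with a windowed method did not confirm.
- **Other things:** The wood-lid jar, ornament and pink jar appear where they were in the last pictures; I did not measure this.

**Less certain points:**
- **Pad travel:** It is not measured directly. The push peaked briefly at about 8.5 N total, part of it extra friction from my pressing down. By force alone, the pad went in at most about 5.5 mm; position and the drop itself suggest about 4 mm.
- **Corner heights:** The triangulated heights of the tray's corners at the end scattered by a few millimetres. They neither confirm nor contradict the drop.

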